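# Fold down the sprung shelf and set out the specimens

## Task

Get the specimens ready for inspection: push the sprung fold-down shelf over until it snaps down flat, and lift the lid of the wooden case by its brass tab until it leans back on its stop. Set every round black resin specimen, those in the case and those lying about on the bench, flat inside the rim of the lowered shelf with its bright face still up, then shut the emptied case. Leave the other things on the bench where they are.

Things in the scene. Friction and masses are not known exactly. Their poses are not given: they have to be found in the camera images.
- shelf (a joint): Hinge angle (rad) of the fold-down shelf: 0 = folded up on its upper stop (the start), leaning 0.15 rad past upright towards the robot; 1.72 = level on its lower stop. An over-centre spring, dead point at about 0.8: before it the shelf springs back up, past it it snaps down by itself. Pushing it over takes about 3 to 5 N at 70 mm from the hinge.
- shelf_hinge (a point): Middle of the shelf's hinge line, 45 mm above the bench, fixed to the stand. x points to the back of the stand (the way the shelf falls), y runs along the hinge, z is up; the stand may be turned by up to about 0.12 rad. Under the shelf lies its fixed dark steel base plate, 130 x 170 mm.
- shelf_mid (a point): Centre of the shelf's tray floor, 50 mm out from the hinge; x points away from the hinge, y along the hinge, z out of the floor. Aluminium flap 85 mm (outwards) by 180 mm, 6 mm thick, rim 6 mm high, 4 mm thick round the tray side (inside 77 x 172 mm), which faces the robot while folded up and looks up when down. Down, the floor is 48 mm above the bench; folded up, the far edge is at 137 mm.
- case_lid (a joint): Hinge angle (rad) of the lid of the wooden case: 0 = shut, 1.75 = leaning back on its stop. The hinge has friction of about 0.07 N m; the lid's weight shuts it from well before the upright position, and near the upright position it stays where it is left.
- lid_hinge (a point): Middle of the lid's hinge line, at the back of the case, 34 mm above the bench. Its x and z turn with the lid; with the lid shut x points to the back of the case, y runs along the hinge (along the case), z is up.
- tab_mid (a point): Grip point of the brass lifting tab that stands on the lid near its front edge, in the middle of its length: 22 mm wide along the hinge, 8 mm thick, rising 36 mm above the lid. The point is 13 mm below the tab's top and 23 mm above the lid, 88 mm in front of the hinge line and 42 mm above it (lid shut); it turns with the lid, so that the tab points backwards when the lid stands open.
- case: Fixed wooden case, 105 mm from front to back (x), 200 mm long (y), 53 mm high when shut. Origin under the centre of its bottom, z up, x to the hinge side. The lid is its upper 18 mm. Walls 6 mm thick up to 34 mm above the bench; inner floor 6 mm above the bench, inside 93 x 188 mm. Two or three specimens lie in it in a row along its middle, 55 mm apart. A fixed white press, 0.38 m high (x from 0.40, y -0.06 to 0.25), stands between case and shelf.
- test_disc: Bystander: bare steel disc, 64 mm across, 12 mm high; origin under its centre. Not a specimen; leave it alone. It lies in front of the big fixed grey tester, which stands at x over 0.47, y -0.59 to -0.31, its head overhanging 0.47 to 0.59 m up, with spokes 0.2 m up.
- tin: Bystander: low round tin with a lid, 55 mm across, 22 mm high; origin under its centre. Not a specimen; leave it alone.
- case_mount_a: Specimen: black resin mount, a disc 30 mm across and 16 mm high with a bright metal piece in its upper face, about 25 g; starts on the floor of the shut case. Origin at the centre of its underside, z up through the bright face. Absent in some starts (None).
- case_mount_b: Specimen: black resin mount, a disc 30 mm across and 19 mm high with a bright metal piece in its upper face, about 25 g; starts on the floor of the shut case. Origin at the centre of its underside, z up through the bright face. Absent in some starts (None).
- case_mount_c: Specimen: black resin mount, a disc 30 mm across and 16 mm high with a bright metal piece in its upper face, about 25 g; starts on the floor of the shut case. Origin at the centre of its underside, z up through the bright face. Absent in some starts (None).
- bench_mount: Specimen: black resin mount, a disc 30 mm across and 14 mm high with a bright metal piece in its upper face, about 25 g; starts on the open bench in front of the case. Origin at the centre of its underside, z up through the bright face. Absent in some starts (None).

How it is judged:
On the way:
1. the lid of the case is opened back to its stop (past 1.65 rad) (value of joint case_lid above 1.65 rad), for 0.2 s.
At the end, for the whole second after the job is handed in: The shelf is down on its lower stop (joint above 1.66 rad); every specimen present lies flat on the tray floor inside the rim (underside within 6 mm of the floor, tilted less than 0.15 rad, bright face up), at rest; the case lid is shut (below 0.06 rad) (value of joint shelf above 1.66 rad and value of joint case_lid below 0.06 rad and x of case_mount_a in the frame of shelf_mid between -0.039 and 0.039 m and y of case_mount_a in the frame of shelf_mid between -0.087 and 0.087 m and z of case_mount_a in the frame of shelf_mid between -0.005 and 0.006 m and angle between each of case_mount_a, case_mount_b, case_mount_c, bench_mount's own z axis and vertical below 0.15 rad and linear speed of each of case_mount_a, case_mount_b, case_mount_c, bench_mount below 0.03 m/s and x of case_mount_b in the frame of shelf_mid between -0.039 and 0.039 m and y of case_mount_b in the frame of shelf_mid between -0.087 and 0.087 m and z of case_mount_b in the frame of shelf_mid between -0.005 and 0.006 m and x of case_mount_c in the frame of shelf_mid between -0.039 and 0.039 m and y of case_mount_c in the frame of shelf_mid between -0.087 and 0.087 m and z of case_mount_c in the frame of shelf_mid between -0.005 and 0.006 m and x of bench_mount in the frame of shelf_mid between -0.039 and 0.039 m and y of bench_mount in the frame of shelf_mid between -0.087 and 0.087 m and z of bench_mount in the frame of shelf_mid between -0.005 and 0.006 m); the robot touches nothing.
It fails at once if the steel disc is shifted more than 5 cm (distance of test_disc from where it was at the start of the episode above 0.05 m).
It fails at once if the tin is shifted more than 5 cm (distance of tin from where it was at the start of the episode above 0.05 m).
Of case_mount_a, case_mount_b, case_mount_c only 2 to 3 are there at a start; the rules pass over those that are not, and their reading is None.
At some moment in a run one of bench_mount, case_mount_b may be knocked a few centimetres aside while the robot is not near it.
Once in a run the grip may slacken for a moment while it holds something.
It also fails if it takes over 210 s, if anything falls off the work surface, if the arm or the gripper's body presses on something with over 40 N, if the wrist force passes 120 N, or if a joint passes its speed limit or range.

## Robot

A 6-joint arm with a two-finger parallel gripper is mounted at the origin on a cart in front of the work surface, level with it; the furniture and walls round the work are solid. World frame = base frame: x ahead of the robot, y to its left, z up, the work surface at z = 0. Lengths are in m, angles in rad, forces in N, time in s.
With the tool pointing down it reaches from about 0.35 to 0.975 m from the base axis. Payload 4.9 kg.
Tool frame: the origin (TCP) lies at the very end of the fingers, on their centre line; the grasp point (between the pads) lies 19 mm behind it; z points along the fingers, y is the line along which they close (so a half turn about z gives the same grasp; the last joint's range is limited). The gripper opens to 85 mm and grips with 20 to 120 N. Pads are 22 mm wide; open, the fingers measure 114 mm over their backs; the gripper's body (76 mm by 85 mm) begins 54 mm behind the grasp point. The pads swing forward as they close: fully open they stand 13 mm farther back than shut.
Start: joints at [-1.425, 0.053, 1.613, -0, 1.476, -0.119], TCP at [0.164, -0.603, 0.231] pointing down, gripper open.
Joint ranges: [-3.01, 3.01], [-1.01, 2.22], [0.06, 2.58], [-1.02, 4.17], [0.09, 2.62], [-3.14, 3.14]. Speed limits (rad/s): [2.57, 2.57, 3.14, 3.14, 3.14, 3.14].

## Interface

Orientations are given as a rotation vector (axis times angle).
In Python, from station import ctrl, imaging gives the robot as it stands.
- The arm moves only by the tool play_rows, never from a script. Its argument "series" is a list of rows, each a list of 3 entries, a list of its own where there are three numbers: the opening, from 0 (shut) to 1 (fully open), then the shift along the tool's x, y, z each as a share of 0.05 m, from -1 to 1, then the turn, a rotation vector about the tool's x, y, z each as a share of 8 degrees, from -1 to 1. In form: [[grip, [dx, dy, dz], [ax, ay, az]], ...]. A call has 1 to 8 rows; each row shifts and turns the commanded pose from where the row before left it, along the tool's axes as they then stand; what a row does not reach is not made up. A row lasts 1/8 s, in which the tool goes at most 62.5 mm and 10.7 degrees, less where a joint would pass 70% of its speed; a pose out of reach is approached as far as the arm can. A call with a number of a shift or a turn outside -1 to 1 is refused whole. A call with a gripper value outside its range is refused whole. The fingers move at their own pace and stop on an object; "force" is the grip in N (left out, the last holds). Time passes only in rows, so rows that do not move let the fingers close. It gives the time, the measured TCP pose, the force, the opening and the grip force at its end, in the units of the state.
- ctrl.get_obs(): the state, without advancing time (a new reading comes with each control period).
- imaging.get_image(name): name is "scene" or "top"; returns a dict with "color" (420x560x3 uint8, blue, green, red), "fx", "fy", "cx", "cy" (pixels), "extrinsics" (4x4, takes a point from world to camera coordinates). Camera axes: x right, y down, z forward; pixel columns grow to the right and rows downward; lengths in m; the calibration is good to about 2 mm. A picture is of the moment at which its call begins. There is no depth.
- ctrl.finish_job(): hands the job in; it is judged then, once.
The state is a dict: "t": time; "q": joint angles; "dq": joint speeds; "effort": joint torques, N m; "tool_pos": TCP position; "tool_rot": TCP orientation; "contact_force": force on the tool from outside, world axes, zero at the start; "wrist_torque": the same for the moment, N m; "opening": finger opening in m; "grip_force": force on a finger pad.
Only numpy, scipy, OpenCV 4.12 (cv2) and the standard library are available. Lean on these libraries where they do the work, as an engineer would, in place of code of your own. Each camera call takes 0.05 s, during which the arm holds its last target. There are 200 camera calls.

## Working session

There is one attempt and no reset: what is moved stays moved. The work goes in short steps, Python scripts to look and compute and a tool call to move; the robot and the scene stay as the last step left them, time stands still between calls to the robot, and variables do not carry over. Pictures are saved under pics/ and viewed, at most 14 in all, crops included, and the job is handed in when it is done.

Besides the shell and the picture viewer there is one more tool, called as name(argument=value, ...) on one line, values as JSON. play_rows: Moves the arm, as the interface text tells. Shift numbers are shares of 0.05 m and turn numbers shares of 8 degrees, none past 1 either way. Its arguments: {"type":"object","properties":{"series":{"type":"array"},"force":{"type":"number"}},"required":["series"]}

```bash
mkdir -p pics; ls; cat > h.py <<'E'
import numpy as np, cv2
from scipy.spatial.transform import Rotation as R
from station import ctrl, imaging
def shot(name,fn,crop=None,k=1):
    im=imaging.get_image(name); c=im["color"]
    np.savez(f"cal_{name}.npz",**{a:im[a] for a in("fx","fy","cx","cy","extrinsics")})
    if crop: x0,y0,x1,y1=crop; c=c[y0:y1,x0:x1]
    if k!=1: c=cv2.resize(c,None,fx=k,fy=k,interpolation=cv2.INTER_CUBIC)
    cv2.imwrite(f"pics/{fn}.png",c); return im["color"]
def px2w(name,u,v,z):
    k=np.load(f"cal_{name}.npz");E=k["extrinsics"]
    d=E[:3,:3].T@np.array([(u-k["cx"])/k["fx"],(v-k["cy"])/k["fy"],1]);o=-E[:3,:3].T@E[:3,3]
    return o+d*(z-o[2])/d[2]
def w2px(name,p):
    k=np.load(f"cal_{name}.npz");E=k["extrinsics"]
    c=E[:3,:3]@np.array(p)+E[:3,3]; return np.array([k["fx"]*c[0]/c[2]+k["cx"],k["fy"]*c[1]/c[2]+k["cy"]])
def st():
    o=ctrl.get_obs();Rm=R.from_rotvec(o["tool_rot"]).as_matrix()
    print("t",round(o["t"],2),"pos",np.round(o["tool_pos"],4),"F",np.round(o["contact_force"],1),"open",round(float(o["opening"]),4),"gf",np.round(o["grip_force"],1),"q",np.round(o["q"],2)); print(np.round(Rm,3).tolist()); return np.array(o["tool_pos"]),Rm
def go(p):
    """shift to world point p in tool axes, units of 0.05"""
    t,Rm=st();print("units",np.round(Rm.T@(np.array(p)-t)/0.05,2))
E
python3 - <<'E'
from h import *
a=shot("scene","s0",None,1.42);b=shot("top","t0",None,1.42);st()
for n in("scene","top"):
    k=np.load(f"cal_{n}.npz");E=k["extrinsics"];print(n,k["fx"],-E[:3,:3].T@E[:3,3],np.round(E[:3,:3],2).tolist())
E
```

```text
pics
t 0.1 pos [ 0.1635 -0.6026  0.2302] F [ 0.9  0.6 -0.4] open 0.0853 gf 0.0 q [-1.43  0.05  1.61  0.    1.48 -0.12]
[[0.965, 0.262, -0.0], [0.262, -0.965, 0.002], [0.0, -0.002, -1.0]]
scene 411.3076042441697 [-0.37925218  0.52925608  0.78402894] [[-0.5, -0.87, 0.01], [-0.47, 0.26, -0.84], [0.73, -0.42, -0.54]]
top 476.6168930359012 [ 0.34376727 -0.00631146  1.40954239] [[0.02, -1.0, 0.03], [-0.99, -0.02, -0.17], [0.17, -0.03, -0.99]]
```

View pics/s0.png

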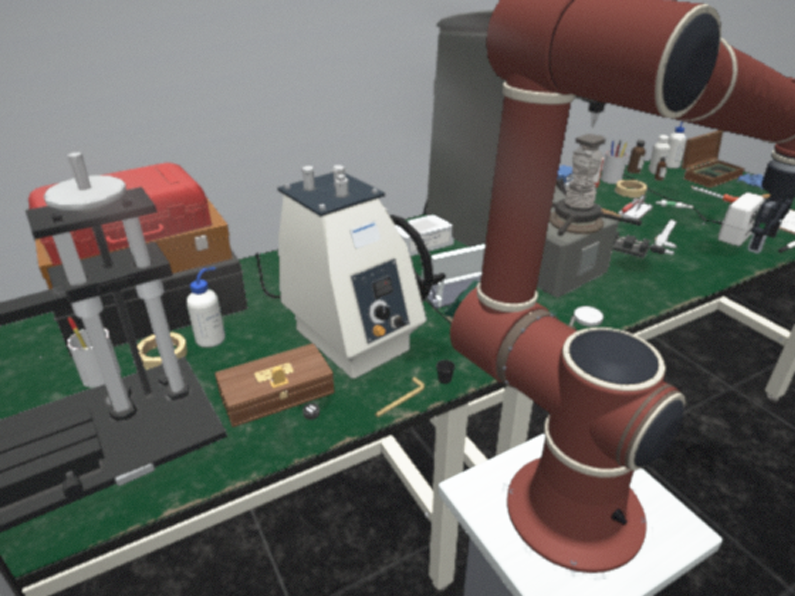

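View pics/t0.png

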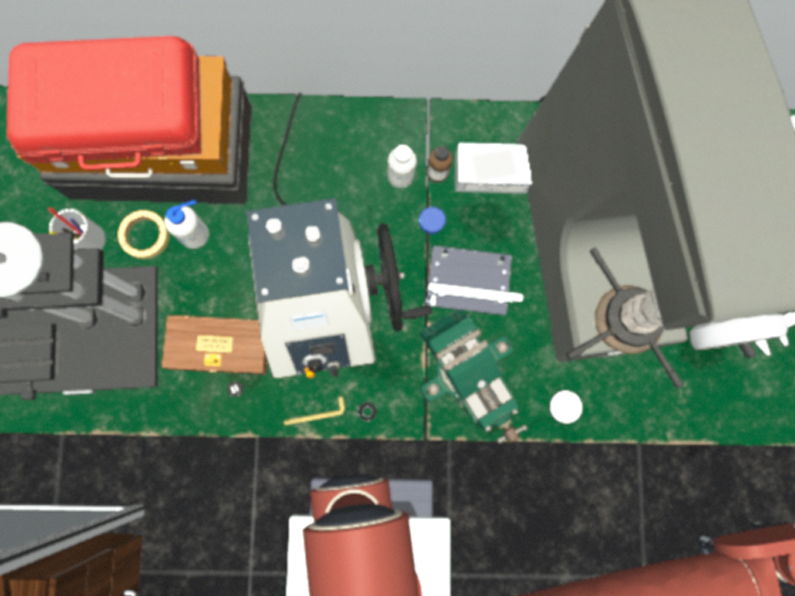

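The scene view shows the case at (275,385), a mount in front of it at (311,410), and the press at (350,270). The top view shows the case at (213,345), the mount at (235,389), a dark ring-like thing at (367,411), the folded shelf over its base plate at (470,290), a vise at (470,375), and a disc at (566,407). I'll enlarge these.

```bash
python3 - <<'E'
from h import *
c=shot("top","x",None)
a=cv2.resize(c[210:305,100:290],None,fx=4,fy=4,interpolation=cv2.INTER_CUBIC)
cv2.imwrite("pics/t1.png",a)
b=cv2.resize(c[140:320,260:430],None,fx=3.3,fy=3.3,interpolation=cv2.INTER_CUBIC)
cv2.imwrite("pics/t2.png",b)
s=1.42
for n,u,v,z in [("disc",566,407,.012),("blue",432,219,.022),("ring",367,411,.016),("mount",235,388,.014),("mount0",235,390,.0)]:
    print(n,px2w("top",u/s,v/s,z))
E
```

```text
disc [ 0.37272146 -0.4003899   0.012     ]
blue [ 0.76337081 -0.12031235  0.022     ]
ring [0.35749204 0.00841272 0.016     ]
mount [0.39907391 0.27784901 0.014     ]
mount0 [0.39555276 0.28047021 0.        ]
```

View pics/t1.png

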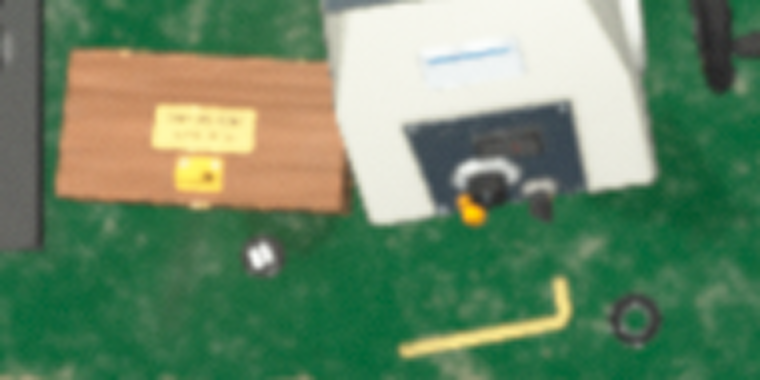

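View pics/t2.png

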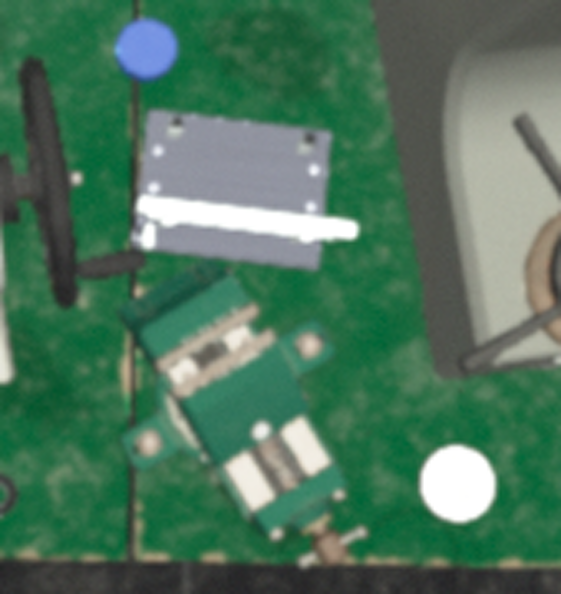

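The first crop shows the case lid corners at (70,48), (57,195) and (345,212), the tab at about (200,170), and the mount at (263,257). The second shows the shelf's upper edge from (138,203) to (358,230), its base plate at (150,110)–(318,270), the tin in blue, the disc in white, and the vise in front of the shelf.

```bash
python3 - <<'E'
from h import *
A=lambda u,v,z:px2w("top",100+u/4,210+v/4,z)
B=lambda u,v,z:px2w("top",260+u/3.3,140+v/3.3,z)
p=lambda n,x:print(n,np.round(x,4))
for n,u,v in[("BL",70,48),("FL",57,195),("FR",345,212),("BR?",331,62)]:p(n,A(u,v,.053))
p("tabtop L",A(177,163,.089));p("tabtop R",A(222,163,.089));p("mount",A(263,256,.014))
p("flap L",B(138,204,.137));p("flap R",B(358,230,.137))
for n,u,v in[("pBL",150,110),("pBR",330,130),("pFR",318,270),("pFL",133,250)]:p(n,B(u,v,.005))
p("visejaw",B(200,290,.08));p("wheelhandle",B(140,258,.15))
# case model fit: show predicted corners
E
```

```text
BL [0.54  0.414 0.053]
FL [0.4354 0.4154 0.053 ]
FR [0.4273 0.2133 0.053 ]
BR? [0.5338 0.2285 0.053 ]
tabtop L [0.4564 0.3241 0.089 ]
tabtop R [0.457  0.2934 0.089 ]
mount [0.3969 0.277  0.014 ]
flap L [ 0.594  -0.1053  0.137 ]
flap R [ 0.5763 -0.2877  0.137 ]
pBL [ 0.7084 -0.1259  0.005 ]
pBR [ 0.6935 -0.2924  0.005 ]
pFR [ 0.5627 -0.2798  0.005 ]
pFL [ 0.5774 -0.1114  0.005 ]
visejaw [ 0.5315 -0.1635  0.08  ]
wheelhandle [ 0.5468 -0.1063  0.15  ]
```

```bash
cat >> h.py <<'E'
def plan(pts,yaws=None):
    """units from the present pose through world points (fixed orientation)"""
    t,Rm=st()
    for p in pts: p=np.array(p);print(p,"units",np.round(Rm.T@(p-t)/0.05,2));t=p
E
python3 - <<'E'
from h import *
shot("scene","s1",(145,235,245,305),6)
plan([(.164,-.603,.26),(.40,-.25,.26),(.54,-.195,.25),(.54,-.195,.115)])
E
```

```text
t 0.2 pos [ 0.1635 -0.6028  0.2305] F [-0.9  0.7  1.2] open 0.0854 gf 0.0 q [-1.43  0.05  1.61 -0.    1.48 -0.12]
[[0.965, 0.262, -0.0], [0.262, -0.965, 0.001], [0.0, -0.001, -1.0]]
[ 0.164 -0.603  0.26 ] units [ 0.01  0.01 -0.59]
[ 0.4  -0.25  0.26] units [ 6.4  -5.58  0.01]
[ 0.54  -0.195  0.25 ] units [ 2.99 -0.33  0.2 ]
[ 0.54  -0.195  0.115] units [-0.   0.   2.7]
```

View pics/s1.png

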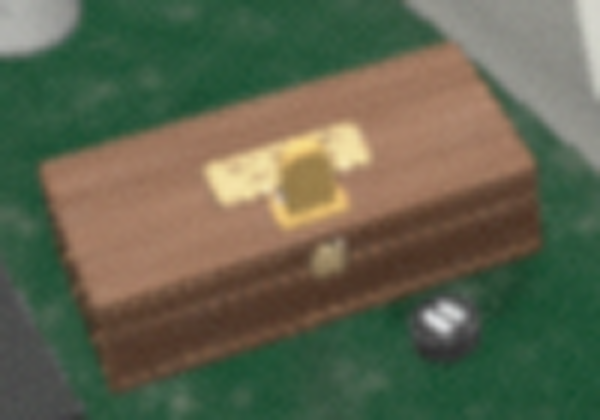

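The crop shows the tab's dark front face from about (278,155) to (338,212), with its top middle near (305,148), and the mount at (445,328). I'll move towards the shelf now.

play_rows(series=[[0, [0, 0, -0.6], [0, 0, 0]], [0, [0.8, -0.7, 0], [0, 0, 0]], [0, [0.8, -0.7, 0], [0, 0, 0]], [0, [0.8, -0.7, 0], [0, 0, 0]], [0, [0.8, -0.7, 0], [0, 0, 0]], [0, [0.8, -0.7, 0], [0, 0, 0]], [0, [0.8, -0.7, 0], [0, 0, 0]], [0, [0.8, -0.7, 0], [0, 0, 0]]])

```text
t: 1.2
tool_pos: [0.3703, -0.2919, 0.2612]
tool_rot: [3.114, 0.414, 0.0]
contact_force: [1.2, -0.1, 0.3]
opening: -0.0001
grip_force: 0.0
```

play_rows(series=[[0, [0.8, -0.7, 0], [0, 0, 0]], [0, [0, 0, 0], [0, 0, 0.9]], [0, [0, 0, 0], [0, 0, 0.9]], [0, [0, 0, 0], [0, 0, 0.8]], [0, [0, 0, 0], [0, 0, 0]]])

```text
t: 1.82
tool_pos: [0.3991, -0.2491, 0.2611]
tool_rot: [-3.138, 0.152, 0.0]
contact_force: [0.4, -0.3, -0.4]
opening: -0.0002
grip_force: 0.0
```

```bash
python3 - <<'E'
from h import *
t=(.4483,.3137)
for dx in (0,.008):
  for z in(.053,.089): print(dx,z,(w2px("scene",(t[0]+dx,t[1],z))-[145,235])*6,(w2px("top",(t[0]+dx,t[1],z))-[100,210])*4)
plan([(.537,-.192,.26),(.537,-.192,.115)])
shot("scene","s2",(280,120,440,240),5)
E
```

```text
0 0.053 [322.16112058 208.80968766] [203.66151427 179.40918721]
0 0.089 [313.37549155 145.76115198] [191.47571488 175.13227275]
0.008 0.053 [315.97702133 198.25806609] [204.36077603 168.0849022 ]
0.008 0.089 [307.12747951 135.36131988] [192.20639457 163.50613129]
t 1.82 pos [ 0.3991 -0.2491  0.2611] F [ 0.4 -0.3 -0.4] open -0.0002 gf 0.0 q [-0.72 -0.35  1.92 -0.    1.57  0.95]
[[0.995, -0.097, -0.0], [-0.097, -0.995, 0.0], [-0.0, -0.0, -1.0]]
[ 0.537 -0.192  0.26 ] units [ 2.64 -1.4   0.02]
[ 0.537 -0.192  0.115] units [0.  0.  2.9]
```

View pics/s2.png

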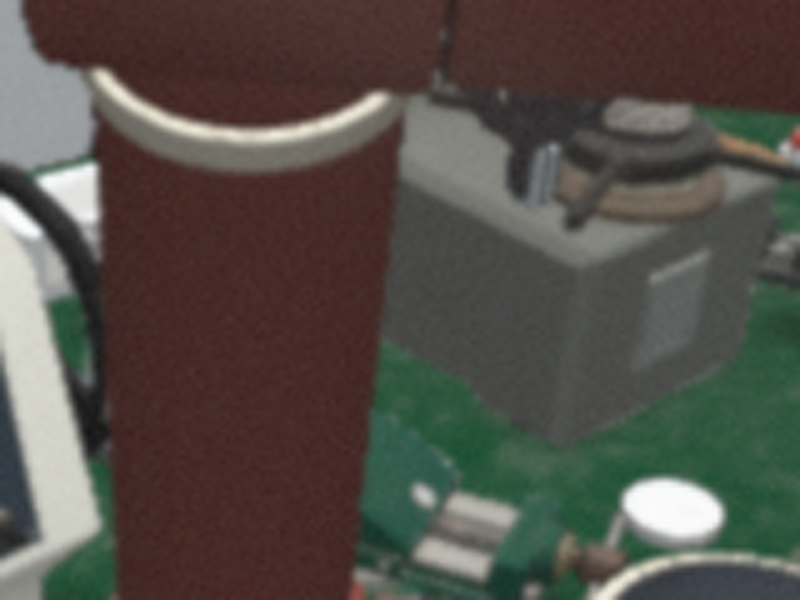

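The vise is mostly hidden by the arm here, the disc is at (672,510), and the tab matches its model position. Next is moving over the vise to the shelf.

play_rows(series=[[0, [0.9, -0.5, 0], [0, 0, 0]], [0, [0.9, -0.5, 0], [0, 0, 0]], [0, [0.85, -0.4, 0], [0, 0, 0]], [0, [0, 0, 0.9], [0, 0, 0]], [0, [0, 0, 0.9], [0, 0, 0]], [0, [0, 0, 0.5], [0, 0, 0]], [0, [0, 0, 0.5], [0, 0, 0]], [0, [0, 0, 0], [0, 0, 0]]])

```text
t: 2.88
tool_pos: [0.5361, -0.1918, 0.1186]
tool_rot: [-3.136, 0.153, 0.008]
contact_force: [-0.2, 1.3, -0.5]
opening: -0.0
grip_force: 0.0
```

```bash
python3 - <<'E'
from h import *
st();shot("top","t3",(260,140,430,320),3.3)
E
```

```text
t 2.88 pos [ 0.5361 -0.1918  0.1186] F [-0.2  1.3 -0.5] open -0.0 gf 0.0 q [-0.47  0.02  1.84  0.    1.29  1.19]
[[0.995, -0.097, -0.005], [-0.097, -0.995, 0.003], [-0.005, -0.002, -1.0]]
```

View pics/t3.png

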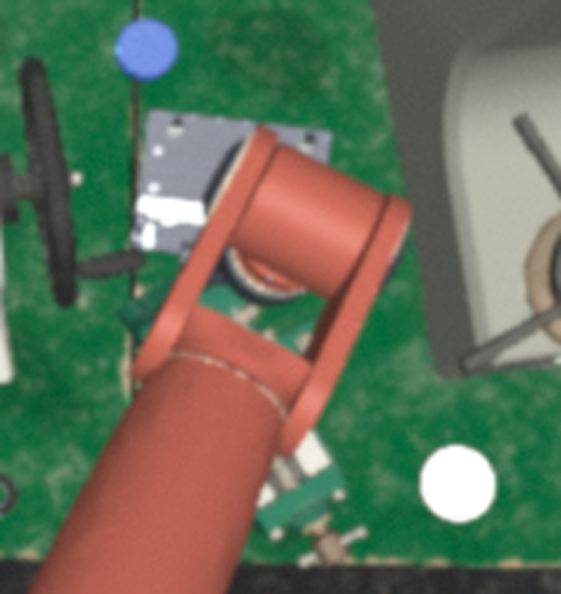

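The top view shows the gripper in front of the shelf, clear of the wheel handle at (110,265), with the shelf edge still at (175,210). Next is the push.

play_rows(series=[[0, [0.5, 0, 0], [0, 0, 0]], [0, [0.3, 0, 0], [0, 0, 0]], [0, [0.3, 0, 0], [0, 0, 0]], [0, [0.3, 0, 0.1], [0, 0, 0]], [0, [0.3, 0, 0.1], [0, 0, 0]], [0, [0.3, 0, 0.1], [0, 0, 0]], [0, [0.3, 0, 0.1], [0, 0, 0]], [0, [0, 0, 0], [0, 0, 0]]])

```text
t: 3.92
tool_pos: [0.6531, -0.2037, 0.1005]
tool_rot: [-3.137, 0.154, 0.001]
contact_force: [-0.4, 0.2, 0.5]
opening: 0.0003
grip_force: 0.0
```

play_rows(series=[[0, [0.2, 0, 0.2], [0, 0, 0]], [0, [0, 0, 0], [0, 0, 0]]])

```text
t: 4.18
tool_pos: [0.6619, -0.2045, 0.09]
tool_rot: [-3.137, 0.154, 0.003]
contact_force: [-0.7, 0.6, 0.3]
opening: 0.0002
grip_force: 0.0
```

play_rows(series=[[0, [-0.5, 0, -0.5], [0, 0, 0]], [0, [-0.3, 0, -0.9], [0, 0, 0]], [0, [0, 0, -0.9], [0, 0, 0]], [0, [0, 0, -0.9], [0, 0, 0]], [0, [-0.9, 0, -0.5], [0, 0, 0]], [0, [-0.9, 0, -0.5], [0, 0, 0]], [0, [-0.9, 0, 0], [0, 0, 0]], [0, [0, 0, 0], [0, 0, 0]]])

```text
t: 5.18
tool_pos: [0.4861, -0.1873, 0.3018]
tool_rot: [3.137, -0.156, 0.002]
contact_force: [0.6, 1.5, 0.4]
opening: -0.0004
grip_force: 0.0
```

```bash
python3 - <<'E'
from h import *
plan([(.40,-.20,.47),(.40,.31,.47),(.40,.31,.2),(.448,.314,.12)]);shot("top","t4",(260,140,430,320),3.3)
E
```

```text
t 5.17 pos [ 0.4861 -0.1873  0.3018] F [0.6 1.5 0.4] open -0.0004 gf 0.0 q [-0.51 -0.23  1.76 -0.    1.61  1.16]
[[0.995, -0.099, 0.001], [-0.099, -0.995, -0.001], [0.001, 0.001, -1.0]]
[ 0.4  -0.2   0.47] units [-1.68  0.43 -3.36]
[0.4  0.31 0.47] units [-1.010e+00 -1.015e+01 -1.000e-02]
[0.4  0.31 0.2 ] units [-0.01 -0.    5.4 ]
[0.448 0.314 0.12 ] units [ 0.95 -0.18  1.6 ]
```

View pics/t4.png

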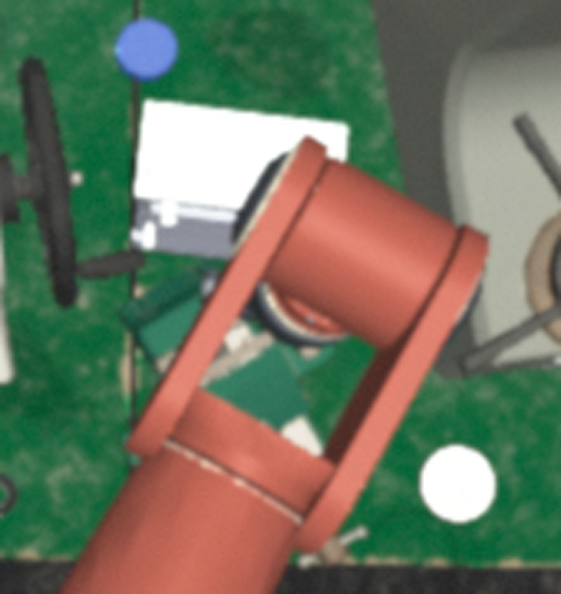

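The shelf is flat, with tray corners at (145,100), (348,125) and (133,197). Next is crossing over the press to the case.

play_rows(series=[[0, [-0.4, 0.1, -0.85], [0, 0, 0]], [0, [-0.4, 0.1, -0.85], [0, 0, 0]], [0, [-0.4, 0.1, -0.85], [0, 0, 0]], [0, [-0.4, 0.1, -0.85], [0, 0, 0]], [0, [-0.1, -0.95, 0], [0, 0, 0]], [0, [-0.1, -0.95, 0], [0, 0, 0]], [0, [-0.1, -0.95, 0], [0, 0, 0]], [0, [-0.1, -0.95, 0], [0, 0, 0]]])

```text
t: 6.22
tool_pos: [0.4059, -0.0072, 0.4714]
tool_rot: [-3.138, 0.154, -0.001]
contact_force: [-0.2, 0.0, 0.3]
opening: 0.0002
grip_force: 0.0
```

play_rows(series=[[0, [-0.1, -0.95, 0], [0, 0, 0]], [0, [-0.1, -0.95, 0], [0, 0, 0]], [0.45, [-0.1, -0.95, 0], [0, 0, 0]], [0.45, [-0.1, -0.95, 0], [0, 0, 0]], [0.45, [-0.1, -0.95, 0], [0, 0, 0]], [0.45, [-0.1, -0.95, 0], [0, 0, 0]], [0.45, [-0.1, -0.6, 0], [0, 0, -0.4]], [0.45, [0, 0, 0], [0, 0, 0]]])

```text
t: 7.22
tool_pos: [0.4015, 0.3104, 0.4703]
tool_rot: [3.14, -0.061, -0.003]
contact_force: [-0.3, -0.6, -0.5]
opening: 0.0384
grip_force: 0.0
```

```bash
python3 - <<'E'
from h import *
plan([(.41,.314,.25),(.4483,.3137,.15),(.4483,.3137,.06)])
for u,v in((145,100),(348,125),(133,197)):print(px2w("top",260+u/3.3,140+v/3.3,.054))
E
```

```text
t 7.22 pos [0.4015 0.3104 0.4703] F [-0.3 -0.6 -0.5] open 0.0384 gf 0.0 q [ 0.51 -0.25  1.51  0.    1.89  2.12]
[[0.999, -0.039, -0.002], [-0.039, -0.999, -0.001], [-0.002, 0.001, -1.0]]
[0.41  0.314 0.25 ] units [ 0.17 -0.08  4.41]
[0.4483 0.3137 0.15  ] units [ 0.77 -0.03  2.  ]
[0.4483 0.3137 0.06  ] units [ 0.  -0.   1.8]
[ 0.70475142 -0.11721619  0.054     ]
[ 0.68630321 -0.29855976  0.054     ]
[ 0.6165327  -0.10731674  0.054     ]
```

play_rows(series=[[0.45, [0, 0, 0.9], [0, 0, 0]], [0.45, [0, 0, 0.9], [0, 0, 0]], [0.45, [0, 0, 0.9], [0, 0, 0]], [0.45, [0.17, -0.08, 0.9], [0, 0, 0]], [0.45, [0, 0, 0.8], [0, 0, 0]], [0.45, [0.4, 0, 0.8], [0, 0, 0]], [0.45, [0.37, 0, 0.6], [0, 0, 0]], [0.45, [0, 0, 0.5], [0, 0, 0]]])

```text
t: 8.22
tool_pos: [0.4497, 0.3091, 0.1548]
tool_rot: [3.14, -0.071, -0.001]
contact_force: [0.1, 0.7, 1.1]
opening: 0.0385
grip_force: 0.0
```

```bash
python3 - <<'E'
from h import *
plan([(.4483,.3137,.062)])
c=shot("scene","s3",(120,200,260,305),5.7)
E
```

```text
t 8.22 pos [0.4497 0.3091 0.1548] F [0.1 0.7 1.1] open 0.0385 gf 0.0 q [ 0.47 -0.08  1.87 -0.    1.35  2.08]
[[0.999, -0.045, -0.001], [-0.045, -0.999, -0.001], [-0.001, 0.001, -1.0]]
[0.4483 0.3137 0.062 ] units [-0.03 -0.09  1.86]
```

View pics/s3.png

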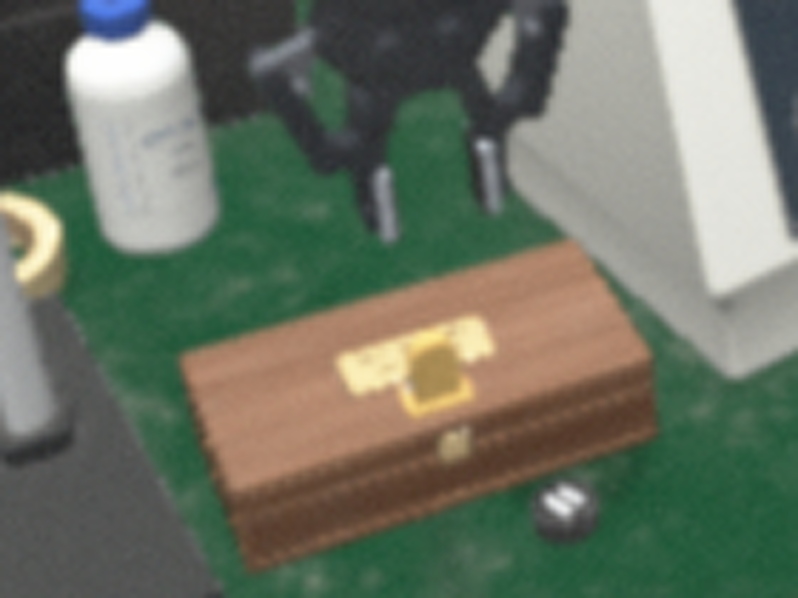

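The fingers are above and behind the case in this view, with their midpoint at about (435,215). The case is undisturbed and the tab is at (437,372).

play_rows(series=[[0.45, [0, -0.1, 0.7], [0, 0, 0]], [0.45, [0, 0, 0.6], [0, 0, 0]], [0.45, [0, 0, 0.5], [0, 0, 0]], [0.45, [0, 0, 0.05], [0, 0, 0]], [0, [0, 0, 0], [0, 0, 0]], [0, [0, 0, 0], [0, 0, 0]], [0, [0, 0, 0], [0, 0, 0]]], force=30)

```text
t: 9.15
tool_pos: [0.4501, 0.3195, 0.0665]
tool_rot: [-3.131, 0.068, -0.006]
contact_force: [0.9, 14.4, -5.2]
opening: 0.0211
grip_force: 33.9
```

```bash
python3 - <<'E'
from h import *
st()
a=np.arctan2(42,88)+np.linspace(0,1.76,17);r=.0975/.05
for i in range(16):print(np.round([-r*(np.cos(a[i+1])-np.cos(a[i])),-r*(np.sin(a[i+1])-np.sin(a[i]))],2))
E
```

```text
t 9.15 pos [0.4501 0.3195 0.0665] F [ 0.9 14.4 -5.2] open 0.0211 gf 33.9 q [0.48 0.04 1.92 0.01 1.18 2.09]
[[0.999, -0.043, 0.004], [-0.043, -0.999, 0.01], [0.004, -0.01, -1.0]]
[ 0.1  -0.19]
[ 0.12 -0.18]
[ 0.14 -0.16]
[ 0.16 -0.14]
[ 0.17 -0.13]
[ 0.19 -0.11]
[ 0.2  -0.09]
[ 0.2  -0.06]
[ 0.21 -0.04]
[ 0.21 -0.02]
[0.21 0.01]
[0.21 0.03]
[0.21 0.05]
[0.2  0.08]
[0.19 0.1 ]
[0.18 0.12]
```

play_rows(series=[[0, [0, -0.1, 0], [0, 0, 0]], [0, [0.1, 0, -0.19], [0, 0, 0]], [0, [0.12, 0, -0.18], [0, 0, 0]], [0, [0.14, 0, -0.16], [0, 0, 0]], [0, [0.16, 0, -0.14], [0, 0, 0]], [0, [0.17, 0, -0.13], [0, 0, 0]], [0, [0.19, 0, -0.11], [0, 0, 0]], [0, [0.2, 0, -0.09], [0, 0, 0]]])

```text
t: 10.15
tool_pos: [0.5032, 0.3179, 0.1143]
tool_rot: [3.141, -0.066, -0.001]
contact_force: [-1.5, -2.5, -4.2]
opening: 0.0211
grip_force: 30.8
```

```bash
python3 - <<'E'
from h import *
st();c=shot("scene","s4",(120,200,260,305),5.7)
E
```

```text
t 10.15 pos [0.5032 0.3179 0.1143] F [-1.5 -2.5 -4.2] open 0.0211 gf 30.8 q [0.44 0.08 1.78 0.   1.28 2.05]
[[0.999, -0.042, -0.001], [-0.042, -0.999, -0.0], [-0.001, 0.0, -1.0]]
```

View pics/s4.png

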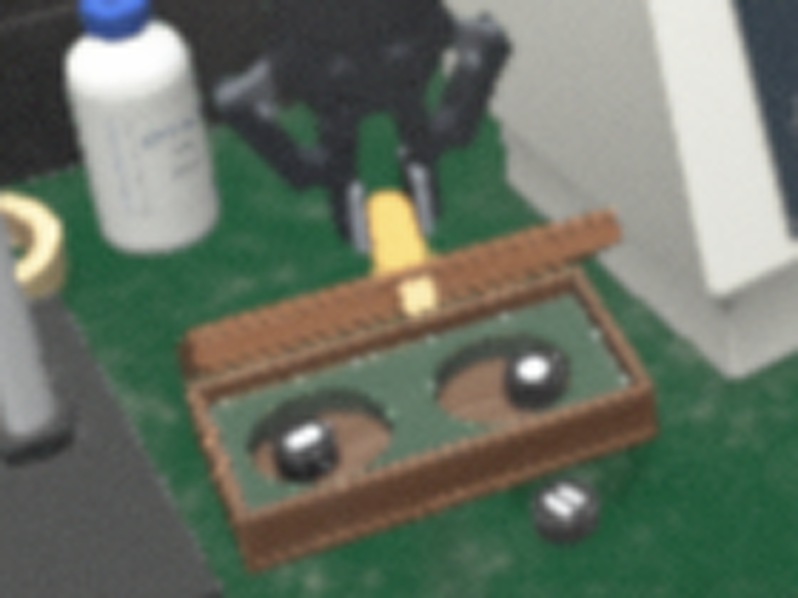

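The lid is following and stands about half open. Two specimens lie in the case wells at (305,445) and (535,375), with the bench mount at (565,508). I'll carry on opening.

play_rows(series=[[0, [0.2, 0, -0.06], [0, 0, 0]], [0, [0.21, 0, -0.04], [0, 0, 0]], [0, [0.21, 0, -0.02], [0, 0, 0]], [0, [0.21, 0, 0.01], [0, 0, 0]], [0, [0.21, 0, 0.03], [0, 0, 0]], [0, [0.21, 0, 0.05], [0, 0, 0]], [0, [0.2, 0, 0.08], [0, 0, 0]], [0, [0.19, 0, 0.1], [0, 0, 0]]])

```text
t: 11.2
tool_pos: [0.5884, 0.3152, 0.1093]
tool_rot: [-3.138, 0.067, -0.012]
contact_force: [0.0, -1.6, 6.4]
opening: 0.0213
grip_force: 29.3
```

play_rows(series=[[0, [0.18, 0, 0.12], [0, 0, 0]], [0, [0.08, 0, 0.05], [0, 0, 0]], [0, [0, 0, 0], [0, 0, 0]], [0, [0, 0, 0], [0, 0, 0]]])

```text
t: 11.7
tool_pos: [0.6017, 0.3147, 0.1008]
tool_rot: [-3.138, 0.067, -0.014]
contact_force: [2.8, -0.9, 6.3]
opening: 0.0215
grip_force: 29.4
```

```bash
python3 - <<'E'
from h import *
st();c=shot("scene","s5",(120,200,260,305),5.7)
E
```

```text
t 11.7 pos [0.6017 0.3147 0.1008] F [ 2.8 -0.9  6.3] open 0.0215 gf 29.4 q [ 0.37  0.28  1.59 -0.    1.27  1.99]
[[0.999, -0.043, 0.009], [-0.043, -0.999, 0.003], [0.009, -0.003, -1.0]]
```

View pics/s5.png

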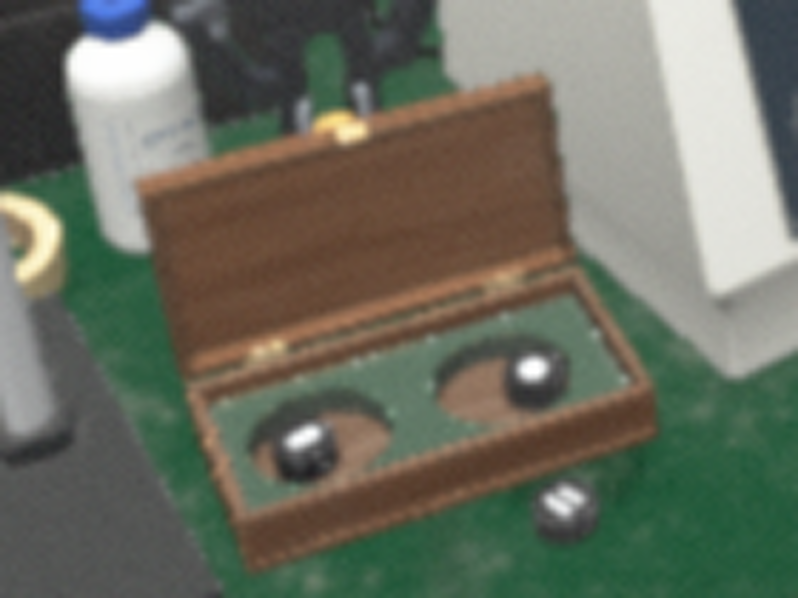

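The lid is nearly upright and leaning back, with its upper edge from (140,183) to (545,78). I'll press on a little to be sure it reaches the stop.

play_rows(series=[[0, [0.1, 0, 0.08], [0, 0, 0]], [0, [0.08, 0, 0.08], [0, 0, 0]], [0, [0, 0, 0], [0, 0, 0]], [0, [0, 0, 0], [0, 0, 0]]])

```text
t: 12.25
tool_pos: [0.6074, 0.3146, 0.0961]
tool_rot: [-3.14, 0.066, -0.001]
contact_force: [-16.0, -5.8, 24.3]
opening: 0.0212
grip_force: 30.7
```

```bash
python3 - <<'E'
from h import *
st()
for th in(1.5,1.65,1.75):
  for y in(.1,-.1):
    # lid front edge, top surface: 105 in front of hinge, 19 above
    x=.5363-(.105*np.cos(th)-.019*np.sin(th)); z=.034+.105*np.sin(th)+.019*np.cos(th)
    p=np.array([x,.312,z])+y*np.array([.04,.999,0]); print(th,y,np.round((w2px("scene",p)-[120,200])*5.7))
E
```

```text
t 12.25 pos [0.6074 0.3146 0.0961] F [-16.   -5.8  24.3] open 0.0212 gf 30.7 q [0.37 0.3  1.57 0.   1.27 1.98]
[[0.999, -0.042, 0.001], [-0.042, -0.999, 0.001], [0.0, -0.001, -1.0]]
1.5 0.1 [146. 192.]
1.5 -0.1 [561.  83.]
1.65 0.1 [139. 179.]
1.65 -0.1 [549.  72.]
1.75 0.1 [135. 174.]
1.75 -0.1 [542.  68.]
```

play_rows(series=[[0, [-0.1, 0, -0.1], [0, 0, 0]], [0.45, [0, 0, 0], [0, 0, 0]], [0.45, [0, 0, 0], [0, 0, 0]], [0.45, [0, 0, -0.8], [0, 0, 0]], [0.45, [0, 0, -0.9], [0, 0, 0]], [0.45, [0, 0, -0.9], [0, 0, 0]], [0.45, [0, 0, -0.6], [0, 0, 0]], [0.45, [-0.8, 0, 0], [0, 0, 0]]])

```text
t: 13.25
tool_pos: [0.5643, 0.3158, 0.2578]
tool_rot: [-3.138, 0.069, -0.009]
contact_force: [-0.3, 0.2, 0.5]
opening: 0.0382
grip_force: 0.0
```

play_rows(series=[[0.45, [-0.8, 0, 0], [0, 0, -1]], [0.45, [0, 0, 0], [0, 0, -1]], [0.45, [0, 0, 0], [0, 0, -1]], [0.45, [0, 0, 0], [0, 0, -1]], [0.45, [0, 0, 0], [0, 0, -1]], [0.45, [0, 0, 0], [0, 0, -1]], [0.45, [0, 0, 0], [0, 0, -1]], [0.45, [0, 0, 0], [0, 0, -1]]])

```text
t: 14.25
tool_pos: [0.5217, 0.3172, 0.2535]
tool_rot: [-2.695, -1.614, 0.002]
contact_force: [-0.2, 0.2, -0.4]
opening: 0.0382
grip_force: 0.0
```

play_rows(series=[[0.6, [0, 0, 0], [0, 0, -1]], [0.6, [0, 0, 0], [0, 0, -1]], [0.6, [0, 0, 0], [0, 0, -1]], [0.6, [0, 0, 0], [0, 0, -0.25]], [0.6, [0, 0, 0], [0, 0, 0]]])

```text
t: 14.88
tool_pos: [0.5217, 0.3172, 0.2542]
tool_rot: [-2.269, -2.172, 0.001]
contact_force: [-0.5, 0.1, 0.6]
opening: 0.0514
grip_force: 0.0
```

```bash
python3 - <<'E'
from h import *
st();c=shot("scene","s6",(120,200,260,305),5.7)
for n,u,v,z in(("A",304,438,.022),("C",533,368,.022),("bench",566,498,.014)):
  p=px2w("scene",120+u/5.7,200+v/5.7,z);d=p[:2]-[.484,.312];print(n,p,"case frame",d@[.999,-.04],d@[.04,.999])
E
```

```text
t 14.88 pos [0.5217 0.3172 0.2542] F [-0.5  0.1  0.6] open 0.0514 gf 0.0 q [0.42 0.01 1.62 0.   1.51 0.47]
[[0.044, 0.999, -0.001], [0.999, -0.044, -0.0], [-0.0, -0.001, -1.0]]
A [0.48968732 0.37378747 0.022     ] case frame 0.0032101317705604897 0.06195317746198956
C [0.48407417 0.26091624 0.022     ] case frame 0.0021174489896603277 -0.05102970839735798
bench [0.39963209 0.27845626 0.014     ] case frame -0.08294178825600347 -0.03688491120771989
```

View pics/s6.png

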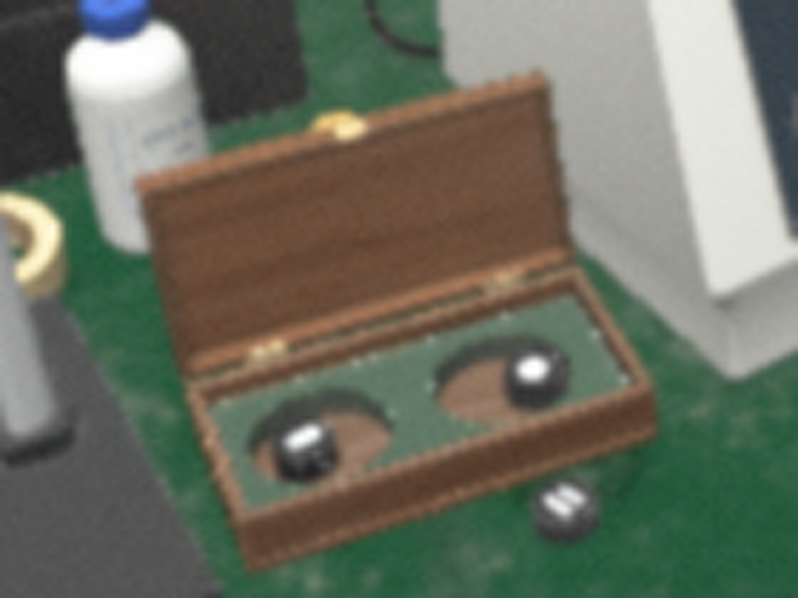

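Same view, with the lid resting on its stop and all three mounts unmoved. I'll check how big the wells are before reaching in.

```bash
python3 - <<'E'
from h import *
for z in(.012,.024):
  for n,u,v in(("A left",250,445),("A right",395,435),("A back",320,390),("C left",436,385),("C right",570,365),("C back",500,336),("foam BR",578,295),("foam FR",640,380),("foam BL",210,405)):
    p=px2w("scene",120+u/5.7,200+v/5.7,z);d=p[:2]-[.484,.312];print(z,n,"case frame",np.round([d@[.999,-.04],d@[.04,.999]],3))
plan([(.487,.2605,.25),(.487,.2605,.06),(.487,.2605,.010)])
E
```

```text
0.012 A left case frame [0.022 0.085]
0.012 A right case frame [-0.003  0.021]
0.012 A back case frame [0.045 0.045]
0.012 C left case frame [ 0.023 -0.007]
0.012 C right case frame [ 0.007 -0.071]
0.012 C back case frame [ 0.045 -0.047]
0.012 foam BR case frame [ 0.058 -0.094]
0.012 foam FR case frame [-0.019 -0.098]
0.012 foam BL case frame [0.059 0.095]
0.024 A left case frame [0.008 0.086]
0.024 A right case frame [-0.016  0.024]
0.024 A back case frame [0.031 0.047]
0.024 C left case frame [ 0.009 -0.004]
0.024 C right case frame [-0.006 -0.067]
0.024 C back case frame [ 0.03  -0.044]
0.024 foam BR case frame [ 0.043 -0.09 ]
0.024 foam FR case frame [-0.032 -0.094]
0.024 foam BL case frame [0.044 0.096]
t 14.93 pos [0.5218 0.3172 0.2544] F [ 0.1  0.4 -0.3] open 0.0513 gf 0.0 q [0.42 0.01 1.62 0.   1.51 0.47]
[[0.044, 0.999, -0.001], [0.999, -0.044, -0.0], [-0.0, -0.001, -1.0]]
[0.487  0.2605 0.25  ] units [-1.16 -0.64  0.09]
[0.487  0.2605 0.06  ] units [0.  0.  3.8]
[0.487  0.2605 0.01  ] units [0. 0. 1.]
```

```bash
python3 - <<'E'
from h import *
S=lambda u,v,z:np.round(px2w("scene",120+u/5.7,200+v/5.7,z),3)
print("plinth foot",S(735,375,0),S(590,235,0));
for z in(.03,.05):print("plinth top",S(722,295,z))
T=lambda u,v,z:np.round(px2w("top",100+u/4,210+v/4,z),3)
print("top: foot FL",T(372,224,0),"top-left",T(326,10,.33),"mid",T(335,85,.2),T(335,85,.25),T(335,85,.15))
# vertical-ish body left edge in s0 (1.42): (281,190)->(300,325); top corner
s=1.42
for u,v,z in((279,192,.34),(283,192,.33),(297,318,.05),(358,205,.3),):print(np.round(px2w("scene",u/s,v/s,z),3))
E
```

```text
plinth foot [0.454 0.166 0.   ] [0.597 0.186 0.   ]
plinth top [0.481 0.16  0.03 ]
plinth top [0.458 0.169 0.05 ]
top: foot FL [0.422 0.202 0.   ] top-left [0.525 0.185 0.33 ] mid [0.499 0.2   0.2  ] [0.492 0.191 0.25 ] [0.505 0.208 0.15 ]
[0.649 0.217 0.34 ]
[0.668 0.203 0.33 ]
[0.638 0.212 0.05 ]
[0.603 0.072 0.3  ]
```

play_rows(series=[[0.45, [-0.6, -0.35, 0], [0, 0, 0]], [0.45, [-0.57, -0.35, 0], [0, 0, 0]], [0.45, [0, 0, 0], [0, -0.75, 0]], [0.45, [0, 0, 0], [0, 0, 0]]])

```text
t: 15.42
tool_pos: [0.4842, 0.2609, 0.2546]
tool_rot: [2.214, 2.123, -0.115]
contact_force: [-0.4, -0.6, 0.5]
opening: 0.0386
grip_force: 0.0
```

```bash
python3 - <<'E'
from h import *
plan([(.483,.26,.10),(.483,.26,.035),(.483,.26,.012)])
E
```

```text
t 15.43 pos [0.4842 0.2609 0.2546] F [-0.4 -0.6  0.5] open 0.0386 gf 0.0 q [ 0.41 -0.1   1.73 -0.09  1.56  0.45]
[[0.042, 0.999, -0.004], [0.994, -0.042, -0.103], [-0.104, -0.0, -0.995]]
[0.483 0.26  0.1  ] units [ 0.3  -0.02  3.08]
[0.483 0.26  0.035] units [0.13 0.   1.29]
[0.483 0.26  0.012] units [0.05 0.   0.46]
```

play_rows(series=[[0.45, [0.1, 0, 1], [0, 0, 0]], [0.45, [0.1, 0, 1], [0, 0, 0]], [0.45, [0.1, 0, 1], [0, 0, 0]], [0.45, [0.05, 0, 0.5], [0, 0, 0]], [0.45, [0.05, 0, 0.5], [0, 0, 0]], [0.45, [0.05, 0, 0.3], [0, 0, 0]], [0.45, [0, 0, 0], [0, 0, 0]]])

```text
t: 16.3
tool_pos: [0.4837, 0.2599, 0.0376]
tool_rot: [2.215, 2.123, -0.119]
contact_force: [-0.0, 0.2, -0.7]
opening: 0.0383
grip_force: 0.0
```

```bash
python3 - <<'E'
from h import *
plan([(.483,.26,.012)]);shot("scene","s7",(150,210,250,285),8)
E
```

```text
t 16.3 pos [0.4837 0.2599 0.0376] F [-0.   0.2 -0.7] open 0.0383 gf 0.0 q [ 0.41  0.12  1.9  -0.1   1.18  0.49]
[[0.042, 0.999, -0.007], [0.994, -0.043, -0.105], [-0.105, -0.002, -0.994]]
[0.483 0.26  0.012] units [ 0.06 -0.01  0.51]
```

View pics/s7.png

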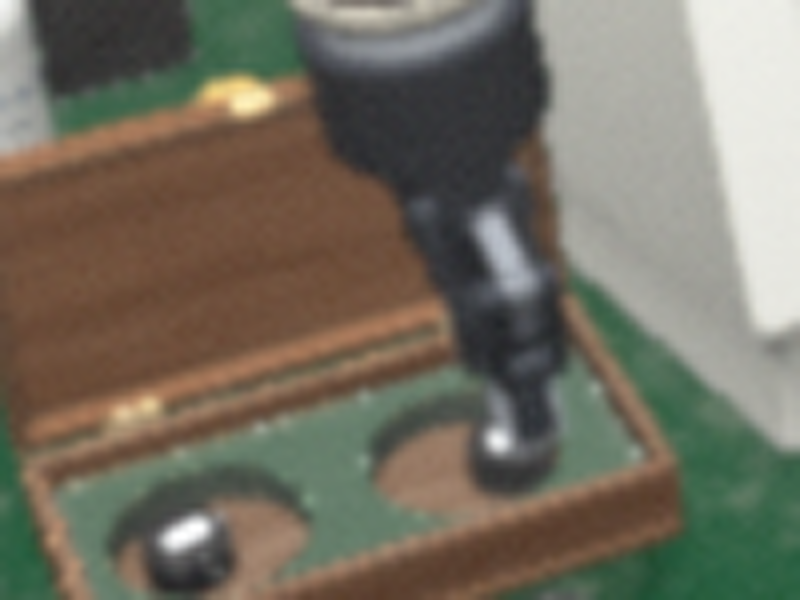

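The fingers are just above the right-hand mount, whose body spans x 470–555 around (512,450). The press is clear to the right. I'll check the position numerically.

```bash
python3 - <<'E'
from h import *
S=lambda u,v,z:np.round(px2w("scene",150+u/8,210+v/8,z),4)
print(S(512,445,.022),S(512,470,.012), (w2px("scene",(.4837,.2599,.0376))-[150,210])*8,(w2px("scene",(.483,.26,.022))-[150,210])*8)
E
```

```text
[0.4792 0.2614 0.022 ] [0.478  0.2628 0.012 ] [507.3494047  401.85830987] [511.66462266 437.41289439]
```

play_rows(series=[[0.45, [0.05, -0.05, 0.25], [0, 0, 0]], [0.45, [0.03, 0, 0.25], [0, 0, 0]], [0.45, [0, 0, 0.05], [0, 0, 0]], [0, [0, 0, 0], [0, 0, 0]], [0, [0, 0, 0], [0, 0, 0]], [0, [0, 0, 0], [0, 0, 0]]], force=50)

```text
t: 17.1
tool_pos: [0.4821, 0.2614, 0.0112]
tool_rot: [2.214, 2.122, -0.115]
contact_force: [-0.4, 0.3, -0.2]
opening: 0.0282
grip_force: 49.2
```

play_rows(series=[[0, [-0.03, 0, -0.3], [0, 0, 0]], [0, [-0.08, 0, -0.8], [0, 0, 0]], [0, [-0.1, 0, -1], [0, 0, 0]], [0, [-0.1, 0, -1], [0, 0, 0]], [0, [-0.1, 0, -1], [0, 0, 0]], [0, [-0.1, 0, -1], [0, 0, 0]], [0, [-0.1, 0, -1], [0, 0, 0]], [0, [-0.1, 0, -1], [0, 0, 0]]])

```text
t: 18.1
tool_pos: [0.4815, 0.263, 0.3708]
tool_rot: [2.214, 2.122, -0.113]
contact_force: [0.4, -0.3, 0.3]
opening: 0.028
grip_force: 49.3
```

play_rows(series=[[0, [-0.1, 0, -1], [0, 0, 0]], [0, [-0.1, 0, -1], [0, 0, 0]], [0, [-0.1, 0, -0.9], [0, 0, 0]], [0, [0, 0, 0], [0, 0, 0]]])

```text
t: 18.6
tool_pos: [0.4818, 0.2633, 0.5202]
tool_rot: [2.212, 2.12, -0.101]
contact_force: [-0.6, -0.4, -0.3]
opening: 0.0282
grip_force: 49.3
```

```bash
python3 - <<'E'
from h import *
plan([(.6485,-.2488,.45),(.6485,-.2488,.09),(.6485,-.2488,.056)])
E
```

```text
t 18.6 pos [0.4818 0.2633 0.5202] F [-0.6 -0.4 -0.3] open 0.0282 gf 49.3 q [ 0.41 -0.11  1.3  -0.1   1.98  0.42]
[[0.043, 0.999, 0.005], [0.994, -0.042, -0.1], [-0.1, 0.009, -0.995]]
[ 0.6485 -0.2488  0.45  ] units [-9.9   3.75  2.44]
[ 0.6485 -0.2488  0.09  ] units [ 0.72 -0.07  7.16]
[ 0.6485 -0.2488  0.056 ] units [ 0.07 -0.01  0.68]
```

play_rows(series=[[0, [-0.9, 0.34, 0.1], [0, 0, 0]], [0, [-0.9, 0.34, 0.1], [0, 0, 0]], [0, [-0.9, 0.34, 0.1], [0, 0, 0]], [0, [-0.9, 0.34, 0.1], [0, 0, 0]], [0, [-0.9, 0.34, 0.1], [0, 0, 0]], [0, [-0.9, 0.34, 0.2], [0, 0, 0]], [0, [-0.9, 0.34, 0.2], [0, 0, 0]], [0, [-0.9, 0.34, 0.3], [0, 0, 0]]])

```text
t: 19.6
tool_pos: [0.6022, -0.1078, 0.491]
tool_rot: [2.214, 2.122, -0.116]
contact_force: [0.2, 0.8, -0.0]
opening: 0.0274
grip_force: 49.4
```

play_rows(series=[[0, [-0.9, 0.34, 0.3], [0, 0, 0]], [0, [-0.9, 0.34, 0.3], [0, 0, 0]], [0, [-0.9, 0.35, 0.6], [0, 0, 0]], [0, [0.1, 0, 1], [0, 0, 0]], [0, [0.1, 0, 1], [0, 0, 0]], [0, [0.1, 0, 1], [0, 0, 0]], [0, [0.1, 0, 1], [0, 0, 0]], [0, [0.1, 0, 1], [0, 0, 0]]])

```text
t: 20.6
tool_pos: [0.6469, -0.2498, 0.1923]
tool_rot: [2.215, 2.123, -0.117]
contact_force: [-0.2, 0.0, -0.5]
opening: 0.0279
grip_force: 49.4
```

```bash
python3 - <<'E'
from h import *
plan([(.6485,-.2488,.09),(.6485,-.2488,.0555)])
E
```

```text
t 20.6 pos [ 0.6469 -0.2498  0.1923] F [-0.2  0.  -0.5] open 0.0279 gf 49.4 q [-0.44  0.22  1.5  -0.1   1.39 -0.38]
[[0.042, 0.999, -0.005], [0.994, -0.042, -0.104], [-0.104, -0.001, -0.995]]
[ 0.6485 -0.2488  0.09  ] units [0.23 0.03 2.03]
[ 0.6485 -0.2488  0.0555] units [0.07 0.   0.69]
```

play_rows(series=[[0, [0.1, 0, 0.9], [0, 0, 0]], [0, [0.1, 0, 0.8], [0, 0, 0]], [0, [0.05, 0, 0.5], [0, 0, 0]], [0, [0.05, 0, 0.35], [0, 0, 0]], [0, [0.02, 0, 0.18], [0, 0, 0]], [0, [0, 0, 0], [0, 0, 0]], [0, [0, 0, 0], [0, 0, 0]]])

```text
t: 21.48
tool_pos: [0.6489, -0.249, 0.0588]
tool_rot: [2.213, 2.121, -0.115]
contact_force: [1.2, -0.2, -0.4]
opening: 0.0281
grip_force: 49.4
```

```bash
python3 - <<'E'
from h import *
plan([(.648,-.248,.0545)])
E
```

```text
t 21.48 pos [ 0.6489 -0.249   0.0588] F [ 1.2 -0.2 -0.4] open 0.0281 gf 49.4 q [-0.43  0.34  1.58 -0.11  1.17 -0.35]
[[0.042, 0.999, -0.002], [0.994, -0.042, -0.106], [-0.106, 0.002, -0.994]]
[ 0.648  -0.248   0.0545] units [ 0.03 -0.02  0.08]
```

play_rows(series=[[0, [0, 0, 0.09], [0, 0, 0]], [0, [0, 0, 0], [0, 0, 0]], [0.45, [0, 0, 0], [0, 0, 0]], [0.45, [0, 0, 0], [0, 0, 0]], [0.45, [0, 0, -0.2], [0, 0, 0]], [0.45, [-0.05, 0, -0.5], [0, 0, 0]], [0.45, [-0.1, 0, -1], [0, 0, 0]], [0.45, [-0.1, 0, -1], [0, 0, 0]]])

```text
t: 22.48
tool_pos: [0.6478, -0.2472, 0.1901]
tool_rot: [2.214, 2.122, -0.116]
contact_force: [1.1, -0.2, 0.6]
opening: 0.0383
grip_force: 0.0
```

play_rows(series=[[0.45, [-0.1, 0, -1], [0, 0, 0]], [0.45, [-0.1, 0, -1], [0, 0, 0]], [0.45, [-0.1, 0, -1], [0, 0, 0]], [0.45, [-0.1, 0, -1], [0, 0, 0]], [0.45, [-0.1, 0, -1], [0, 0, 0]], [0.45, [-0.1, 0, -1], [0, 0, 0]], [0.45, [0, 0, 0], [0, 0.75, 0]], [0.45, [0, 0, 0], [0, 0, 0]]])

```text
t: 23.48
tool_pos: [0.6478, -0.247, 0.4908]
tool_rot: [2.268, 2.17, -0.0]
contact_force: [-0.0, -0.4, 0.3]
opening: 0.0382
grip_force: 0.0
```

```bash
cat >> h.py <<'E'
def brights(name,x0,y0,x1,y1,z,im=None,thr=170):
    "centroids of bright pixels in a native window, with world positions at height z"
    im=imaging.get_image(name)["color"] if im is None else im
    w=im[y0:y1,x0:x1]; hsv=cv2.cvtColor(w,cv2.COLOR_BGR2HSV)
    m=((hsv[...,2]>thr)&(hsv[...,1]<60)).astype(np.uint8)
    n,_,s,c=cv2.connectedComponentsWithStats(m,connectivity=8)
    for i in range(1,n):
        if s[i,4]>=3:u=c[i]+[x0,y0];print(name,"px",np.round(u,1),"area",s[i,4],"world",np.round(px2w(name,*u,z),4))
E
python3 - <<'E'
from h import *
sc=imaging.get_image("scene")["color"]; tp=imaging.get_image("top")["color"]
# case area: A native scene (173,277) C (213,265) bench (219,288); top bench (166,274)
brights("scene",160,255,235,300,.022,sc); brights("top",130,215,185,290,.014,tp)
print("shelf");print(w2px("top",(.648,-.248,.064)));u=w2px("top",(.648,-.248,.064)).astype(int)
g=cv2.cvtColor(tp,cv2.COLOR_BGR2GRAY)[u[1]-14:u[1]+15,u[0]-14:u[0]+15];print(g[::2,::2])
plan([(.488,.3695,.47),(.488,.3695,.10),(.488,.3695,.035)])
E
```

```text
scene px [173.1 276.1] area 12 world [0.493  0.3735 0.022 ]
scene px [218.2 287.4] area 16 world [0.3926 0.2835 0.022 ]
top px [183.2 224.9] area 59 world [0.5412 0.234  0.014 ]
top px [133.4 240.8] area 21 world [0.4913 0.3762 0.014 ]
top px [164.8 273.6] area 26 world [0.3981 0.2798 0.014 ]
shelf
[349.04183319 189.4782115 ]
[[254 252 244 240 239 219 199 116  77  90  96 102 109 111 116]
 [255 255 255 255 254 254 250 142  83  95 100 107 109 116 118]
 [255 255 255 255 255 255 236  91  91  97 102 108 112 116 117]
 [255 255 255 255 255 254 146  87  92  99 104 109 113 116 119]
 [255 255 255 255 255 222  88  92  94 100 107 110 114 120 120]
 [255 255 255 255 252 115  88  93  96 101 107 113 118 121 122]
 [255 255 255 255 179  86  92  95  99 100 108 118 123 123 124]
 [255 255 255 242  95  89  93  98 101 103 113 121 123 124 126]
 [255 255 255 151  87  92  97  97 101 107 119 122 125 126 127]
 [255 255 231  90  89  94  99  98 104 113 124 127 127 129 128]
 [255 253 122  88  96  99 101 103 107 117 125 128 129 128 129]
 [255 199  84  91  98 102 105 108 111 121 128 127 130 132 132]
 [248 102  82  96 103 105 109 111 118 123 127 129 129 131 134]
 [166  79  84 101 107 108 111 112 122 125 128 130 130 132 134]
 [ 86  83  88 105 108 112 115 116 122 124 128 131 130 134 137]]
t 23.57 pos [ 0.6478 -0.246   0.4887] F [-0.3 -0.8 -0.8] open 0.0384 gf 0.0 q [-0.47  0.19  1.04 -0.    1.91 -0.43]
[[0.043, 0.999, -0.002], [0.999, -0.043, -0.0], [-0.001, -0.002, -1.0]]
[0.488  0.3695 0.47  ] units [12.16 -3.72  0.37]
[0.488  0.3695 0.1   ] units [0.   0.01 7.4 ]
[0.488  0.3695 0.035 ] units [0.  0.  1.3]
```

play_rows(series=[[0.45, [0.94, -0.28, 0], [0, 0, 0]], [0.45, [0.94, -0.28, 0], [0, 0, 0]], [0.45, [0.94, -0.28, 0], [0, 0, 0]], [0.45, [0.94, -0.28, 0], [0, 0, 0]], [0.45, [0.94, -0.28, 0], [0, 0, 0]], [0.45, [0.94, -0.28, 0], [0, 0, 0]], [0.45, [0.94, -0.28, 0], [0, 0, 0]], [0.45, [0.94, -0.28, 0], [0, 0, 0]]])

```text
t: 24.58
tool_pos: [0.5509, 0.1364, 0.4885]
tool_rot: [-2.267, -2.175, 0.003]
contact_force: [0.9, 0.7, 0.1]
opening: 0.0385
grip_force: 0.0
```

play_rows(series=[[0.45, [0.94, -0.28, 0], [0, 0, 0]], [0.45, [0.94, -0.28, 0], [0, 0, 0]], [0.45, [0.94, -0.28, 0.2], [0, 0, 0]], [0.45, [0.94, -0.28, 0.2], [0, 0, 0]], [0.45, [0.94, -0.3, 0.2], [0, 0, 0]], [0.45, [0, 0, 1], [0, 0, 0]], [0.45, [0, 0, 1], [0, 0, 0]], [0.45, [0, 0, 1], [0, 0, 0]]])

```text
t: 25.58
tool_pos: [0.4898, 0.3726, 0.3069]
tool_rot: [2.266, 2.175, -0.002]
contact_force: [0.2, -0.3, -0.1]
opening: 0.0384
grip_force: 0.0
```

play_rows(series=[[0.45, [0, 0, 1], [0, 0, 0]], [0.45, [0, 0, 1], [0, 0, 0]], [0.45, [0, 0, 1], [0, 0, 0]], [0.45, [0, 0, 0.9], [0, 0, 0]], [0.45, [0, 0, 0], [0, 0, 0]]])

```text
t: 26.2
tool_pos: [0.4869, 0.3705, 0.1089]
tool_rot: [-2.265, -2.174, 0.017]
contact_force: [0.1, 0.5, 0.8]
opening: 0.0385
grip_force: 0.0
```

```bash
python3 - <<'E'
from h import *
plan([(.4895,.3735,.04),(.4895,.3735,.011)]); brights("scene",160,255,235,300,.022);brights("top",120,215,185,290,.022)
tp=imaging.get_image("top")["color"];x=w2px("top",(.653,-.204,.05)).astype(int);print(x)
g=cv2.cvtColor(tp,cv2.COLOR_BGR2GRAY);sh=g[160:215,295:375];m=(sh<150).astype(np.uint8);n,_,s,c=cv2.connectedComponentsWithStats(m)
for i in range(1,n):
  if 20<s[i,4]<400:print(s[i],c[i]+[295,160],px2w("top",*(c[i]+[295,160]),.060))
E
```

```text
t 26.2 pos [0.4869 0.3705 0.1089] F [0.1 0.5 0.8] open 0.0385 gf 0.0 q [ 0.53  0.13  1.74 -0.    1.28  0.57]
[[0.041, 0.999, -0.009], [0.999, -0.041, -0.006], [-0.007, -0.009, -1.0]]
[0.4895 0.3735 0.04  ] units [0.07 0.06 1.38]
[0.4895 0.3735 0.011 ] units [0.   0.01 0.58]
scene px [172.7 276.4] area 15 world [0.4923 0.3748 0.022 ]
scene px [218.4 287.5] area 17 world [0.3924 0.2834 0.022 ]
top px [184.  227.5] area 26 world [0.5324 0.23   0.022 ]
top px [133.5 240.7] area 19 world [0.4906 0.3737 0.022 ]
top px [164.7 273.4] area 19 world [0.3982 0.2785 0.022 ]
[333 188]
[50 27  9  9 45] [348.64444444 191.2       ] [ 0.64374988 -0.24751465  0.06      ]
```

play_rows(series=[[0.45, [0.07, 0.06, 0.7], [0, 0, 0]], [0.45, [0, 0, 0.6], [0, 0, 0]], [0.45, [0, 0, 0.35], [0, 0, 0]], [0.45, [0, 0, 0.3], [0, 0, 0]], [0.45, [0, 0, 0], [0, 0, 0]], [0, [0, 0, 0], [0, 0, 0]], [0, [0, 0, 0], [0, 0, 0]], [0, [0, 0, 0], [0, 0, 0]]])

```text
t: 27.35
tool_pos: [0.4955, 0.3763, 0.0189]
tool_rot: [2.268, 2.173, 0.005]
contact_force: [0.4, 0.4, 4.4]
opening: 0.0264
grip_force: 49.7
```

play_rows(series=[[0, [0, 0, -0.3], [0, 0, 0]], [0, [0, 0, -0.7], [0, 0, 0]], [0, [0, 0, 0], [0, 0, 0]]])

```text
t: 27.72
tool_pos: [0.4966, 0.3771, 0.0715]
tool_rot: [2.267, 2.173, 0.011]
contact_force: [-0.0, -0.2, -0.3]
opening: 0.0264
grip_force: 49.2
```

```bash
python3 - <<'E'
from h import *
plan([(.49,.374,.49),(.653,-.2,.47),(.653,-.204,.09),(.653,-.204,.055)]); brights("scene",160,240,235,300,.022)
E
```

```text
t 27.73 pos [0.4966 0.3771 0.0715] F [-0.  -0.2 -0.3] open 0.0264 gf 49.2 q [0.53 0.19 1.74 0.   1.2  0.57]
[[0.042, 0.999, 0.006], [0.999, -0.042, 0.004], [0.004, 0.006, -1.0]]
[0.49  0.374 0.49 ] units [-0.03 -0.08 -8.37]
[ 0.653 -0.2    0.47 ] units [-11.33   3.74   0.38]
[ 0.653 -0.204  0.09 ] units [-0.11 -0.04  7.6 ]
[ 0.653 -0.204  0.055] units [-0.  -0.   0.7]
scene px [168.6 242.2] area 17 world [0.6456 0.3409 0.022 ]
scene px [218.4 287.5] area 17 world [0.3924 0.2834 0.022 ]
```

```bash
python3 - <<'E'
from h import *
for z in(.065,.07,.075,.08):print(z,w2px("scene",(.4966,.3771,z)))
im=imaging.get_image("scene")["color"];cv2.imwrite("pics/x1.png",cv2.resize(im[215:265,140:200],None,fx=12,fy=12,interpolation=cv2.INTER_CUBIC))
E
```

```text
0.065 [169.07446291 263.54724804]
0.07 [168.80122397 262.09736102]
0.075 [168.52662815 260.64027406]
0.08 [168.25066533 259.17593338]
```

View pics/x1.png

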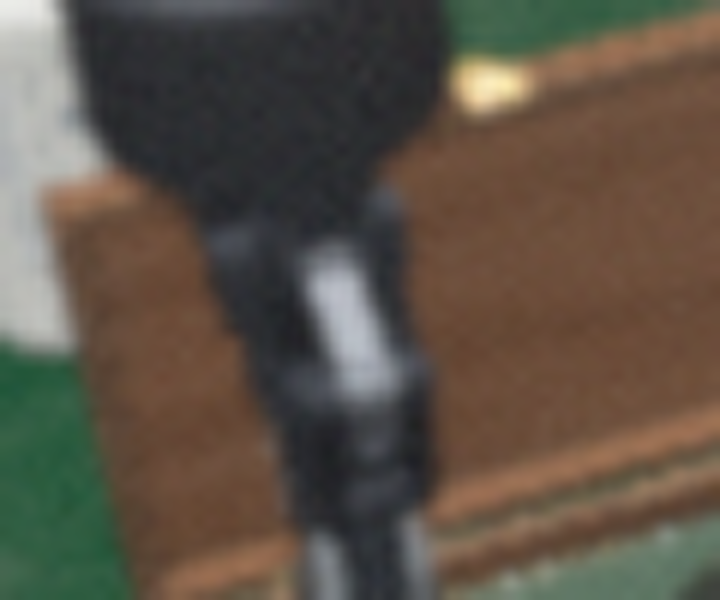

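The crop only caught the gripper and the lid edge, not the mount. The numbers suggest a shallow grip with TCP at 19 mm, so I'll set the mount back down and grip lower.

play_rows(series=[[0, [0, 0, 0.6], [0, 0, 0]], [0, [0, 0, 0.4], [0, 0, 0]], [0, [0, 0, 0.05], [0, 0, 0]], [0, [0, 0, 0], [0, 0, 0]], [0, [0, 0, 0], [0, 0, 0]]])

```text
t: 28.45
tool_pos: [0.4948, 0.3759, 0.0154]
tool_rot: [2.268, 2.174, 0.001]
contact_force: [-0.1, 0.2, -0.9]
opening: 0.0261
grip_force: 94.2
```

play_rows(series=[[0.42, [0, 0, 0], [0, 0, 0]], [0.42, [0, 0, 0], [0, 0, 0]], [0.42, [0, -0.05, 0], [0, 0, 0]], [0.42, [0, 0, 0.08], [0, 0, 0]], [0.42, [0, 0, 0], [0, 0, 0]], [0.42, [0, 0, 0], [0, 0, 0]]])

```text
t: 29.2
tool_pos: [0.4917, 0.3758, 0.0105]
tool_rot: [-2.268, -2.174, 0.0]
contact_force: [0.3, -0.2, -0.4]
opening: 0.036
grip_force: 0.0
```

play_rows(series=[[0.42, [0, 0, 0.02], [0, 0, 0]], [0, [0, 0, 0], [0, 0, 0]], [0, [0, 0, 0], [0, 0, 0]], [0, [0, 0, 0], [0, 0, 0]], [0, [0, 0, 0], [0, 0, 0]]], force=50)

```text
t: 29.82
tool_pos: [0.492, 0.3759, 0.01]
tool_rot: [2.268, 2.174, 0.001]
contact_force: [0.4, 1.1, 1.1]
opening: 0.0282
grip_force: 49.4
```

play_rows(series=[[0, [0, 0, -0.3], [0, 0, 0]], [0, [0, 0, -0.7], [0, 0, 0]], [0, [0, 0, -1], [0, 0, 0]], [0, [0, 0, 0], [0, 0, 0]], [0, [0, 0, 0], [0, 0, 0]]])

```text
t: 30.45
tool_pos: [0.4916, 0.3757, 0.1101]
tool_rot: [2.268, 2.174, 0.0]
contact_force: [0.1, -0.7, 0.1]
opening: 0.0282
grip_force: 49.3
```

```bash
python3 - <<'E'
from h import *
st()
for n in("scene","top"):
  im=imaging.get_image(n)["color"]
  brights("scene",160,240,235,300,.022,im) if n=="scene" else brights("top",110,215,185,290,.12,im)
  if n=="scene":
    u=w2px("scene",(.4917,.3758,.12)).astype(int);print(u);g=cv2.cvtColor(im,cv2.COLOR_BGR2GRAY);print(g[u[1]-8:u[1]+14,u[0]-14:u[0]+15:1])
E
```

```text
t 30.45 pos [0.4916 0.3757 0.1101] F [ 0.1 -0.7  0.1] open 0.0282 gf 49.3 q [0.53 0.14 1.73 0.   1.27 0.57]
[[0.042, 0.999, 0.0], [0.999, -0.042, 0.0], [0.0, 0.0, -1.0]]
scene px [218.2 287.4] area 16 world [0.3926 0.2835 0.022 ]
[167 248]
[[ 78  80  82  82  83  82  82  82  65  51  43  39  38  40  47  57  66  55
   45  39  42  52  76  83  82  84  81  83  80]
 [ 84  85  81  86  87  86  85  81  67  47  40  40  38  38  42  44  45  49
   52  45  40  54  74  79  83  81  80  81  83]
 [ 86  83  83  84  84  84  82  83  72  58  47  41  38  41  48  57  59  67
   74  59  44  54  73  80  77  79  76  76  76]
 [ 80  86  84  80  83  85  85  82  75  58  46  40  38  50  69  76  70  71
   68  58  43  49  70  77  77  76  77  76  77]
 [ 81  83  85  84  84  82  85  85  77  57  49  39  37  51  63  71  64  62
   57  51  47  52  68  77  74  77  77  78  79]
 [ 82  83  85  88  86  88  88  87  85  62  53  52  39  46  53  54  53  48
   56  77  85  75  73  76  79  79  79  83  83]
 [ 85  88  83  88  85  83  83  83  83  66  61  60  48  37  43  45  47  48
   67 112 122 101  80  81  80  83  83  83  85]
 [ 84  83  82
[... 1218 characters left out ...]
  83  81  78  80  81  79  75  83  90  96  94  95  99
  104 107 117 116 117 118 121 112 100  94  89]
 [ 72  82  82  80  80  81  77  78  78  80  78  81  86  95 102 106 114 117
  118 116 118 115 105  97  95  91  86  85  90]
 [ 71  80  78  78  77  78  80  81  85  86  90 101 107 118 131 149 137 124
  111  99  94  91  91  96  97 101 107 106 111]
 [ 74  76  77  79  80  83  91  97 106 108 110 132 144 150 167 192 169 118
   93  88  92  97 111 119 116 117 113 108  97]
 [ 75  80  87  92 100 104 109 113 117 115 124 161 187 174 166 168 155 117
   96 105 121 117 118 114 104  94  92  82  76]]
top px [183.9 226.3] area 29 world [0.5223 0.2137 0.12  ]
top px [164.7 273.4] area 19 world [0.3944 0.2584 0.12  ]
```

play_rows(series=[[0, [0, 0, -1], [0, 0, 0]], [0, [0, 0, -1], [0, 0, 0]], [0, [0, 0, -1], [0, 0, 0]], [0, [0, 0, -1], [0, 0, 0]], [0, [0, 0, -1], [0, 0, 0]], [0, [0, 0, -1], [0, 0, 0]], [0, [0, 0, -1], [0, 0, 0]], [0, [-0.44, 0.15, -0.5], [0, 0, 0]]])

```text
t: 31.55
tool_pos: [0.4982, 0.3542, 0.4865]
tool_rot: [2.266, 2.176, 0.002]
contact_force: [-0.7, -0.1, -0.4]
opening: 0.0281
grip_force: 49.4
```

play_rows(series=[[0, [-0.92, 0.3, 0], [0, 0, 0]], [0, [-0.92, 0.3, 0], [0, 0, 0]], [0, [-0.92, 0.3, 0], [0, 0, 0]], [0, [-0.92, 0.3, 0], [0, 0, 0]], [0, [-0.92, 0.3, 0], [0, 0, 0]], [0, [-0.92, 0.3, 0], [0, 0, 0]], [0, [-0.92, 0.3, 0], [0, 0, 0]], [0, [-0.92, 0.3, 0], [0, 0, 0]]])

```text
t: 32.55
tool_pos: [0.6029, -0.0208, 0.4826]
tool_rot: [-2.266, -2.172, 0.003]
contact_force: [0.1, -0.0, -0.5]
opening: 0.028
grip_force: 49.4
```

play_rows(series=[[0, [-0.92, 0.3, 0], [0, 0, 0]], [0, [-0.92, 0.3, 0], [0, 0, 0]], [0, [-0.92, 0.3, 0], [0, 0, 0]], [0, [-0.92, 0.27, 0], [0, 0, 0]], [0, [0, 0, 1], [0, 0, 0]], [0, [0, 0, 1], [0, 0, 0]], [0, [0, 0, 1], [0, 0, 0]], [0, [0, 0, 0], [0, 0, 0]]])

```text
t: 33.55
tool_pos: [0.6507, -0.2045, 0.326]
tool_rot: [-2.258, -2.164, 0.009]
contact_force: [-0.1, -0.3, 0.3]
opening: 0.0282
grip_force: 49.5
```

```bash
python3 - <<'E'
from h import *
plan([(.652,-.204,.09),(.652,-.204,.0535)])
E
```

```text
t 33.55 pos [ 0.6507 -0.2045  0.326 ] F [-0.1 -0.3  0.3] open 0.0282 gf 49.5 q [-0.41  0.16  1.34 -0.    1.65 -0.37]
[[0.043, 0.999, -0.013], [0.999, -0.042, 0.006], [0.005, -0.014, -1.0]]
[ 0.652 -0.204  0.09 ] units [-0.01  0.09  4.72]
[ 0.652  -0.204   0.0535] units [-0.    0.01  0.73]
```

play_rows(series=[[0, [0, 0.03, 1], [0, 0, 0]], [0, [0, 0, 1], [0, 0, 0]], [0, [0, 0, 1], [0, 0, 0]], [0, [0, 0, 1], [0, 0, 0]], [0, [0, 0, 0.5], [0, 0, 0]], [0, [0, 0, 0.3], [0, 0, 0]], [0, [0, 0, 0], [0, 0, 0]], [0, [0, 0, 0], [0, 0, 0]]])

```text
t: 34.55
tool_pos: [0.6563, -0.2063, 0.0972]
tool_rot: [2.266, 2.172, 0.002]
contact_force: [-0.0, 0.6, 0.4]
opening: 0.028
grip_force: 49.5
```

```bash
python3 - <<'E'
from h import *
plan([(.652,-.204,.0535)])
E
```

```text
t 34.55 pos [ 0.6563 -0.2063  0.0972] F [-0.   0.6  0.4] open 0.028 gf 49.5 q [-0.41  0.3   1.56 -0.    1.27 -0.37]
[[0.042, 0.999, 0.003], [0.999, -0.042, -0.001], [-0.001, 0.003, -1.0]]
[ 0.652  -0.204   0.0535] units [ 0.04 -0.09  0.87]
```

play_rows(series=[[0, [0, -0.08, 0.5], [0, 0, 0]], [0, [0, 0, 0.3], [0, 0, 0]], [0, [0, 0, 0], [0, 0, 0]], [0, [0, 0, 0], [0, 0, 0]]])

```text
t: 35.05
tool_pos: [0.6515, -0.2057, 0.0558]
tool_rot: [2.267, 2.173, 0.001]
contact_force: [0.3, -0.4, 0.3]
opening: 0.0277
grip_force: 49.5
```

play_rows(series=[[0, [0, 0, 0.05], [0, 0, 0]], [0, [0, 0, 0], [0, 0, 0]], [0.45, [0, 0, 0], [0, 0, 0]], [0.45, [0, 0, 0], [0, 0, 0]], [0.45, [0, 0, -0.2], [0, 0, 0]], [0.45, [0, 0, -0.5], [0, 0, 0]], [0.45, [0, 0, -1], [0, 0, 0]], [0.45, [0, 0, -1], [0, 0, 0]]])

```text
t: 36.05
tool_pos: [0.6506, -0.2054, 0.1891]
tool_rot: [-2.268, -2.174, -0.0]
contact_force: [1.0, -1.2, -0.4]
opening: 0.0385
grip_force: 0.0
```

play_rows(series=[[0.45, [0, 0, -1], [0, 0, 0]], [0.45, [0, 0, -1], [0, 0, 0]], [0.45, [0, 0, -1], [0, 0, 0]], [0.45, [0, 0, -1], [0, 0, 0]], [0.45, [0, 0, -1], [0, 0, 0]], [0.45, [0, 0, -1], [0, 0, 0]], [0.45, [0.86, -0.5, 0], [0, 0, 0]], [0.45, [0.86, -0.5, 0], [0, 0, 0]]])

```text
t: 37.05
tool_pos: [0.604, -0.1168, 0.489]
tool_rot: [2.268, 2.171, 0.002]
contact_force: [0.8, 0.5, 0.6]
opening: 0.0386
grip_force: 0.0
```

play_rows(series=[[0.45, [0.86, -0.5, 0], [0, 0, 0]], [0.45, [0.86, -0.5, 0], [0, 0, 0]], [0.45, [0.86, -0.5, 0], [0, 0, 0]], [0.45, [0.86, -0.5, 0], [0, 0, 0]], [0.45, [0.86, -0.5, 0], [0, 0, 0]], [0.45, [0.86, -0.5, 0], [0, 0, 0]], [0.45, [0.86, -0.5, 0], [0, 0, 0]], [0.45, [0.86, -0.5, 0], [0, 0, 0]]])

```text
t: 38.05
tool_pos: [0.4179, 0.2359, 0.4882]
tool_rot: [2.268, 2.173, 0.003]
contact_force: [0.6, 0.1, 0.3]
opening: 0.0384
grip_force: 0.0
```

```bash
python3 - <<'E'
from h import *
sc=imaging.get_image("scene")["color"];tp=imaging.get_image("top")["color"]
brights("scene",160,250,260,320,.014,sc);brights("top",130,255,220,300,.014,tp)
g=cv2.cvtColor(tp,cv2.COLOR_BGR2GRAY);sh=g[160:215,295:375];m=(sh<150).astype(np.uint8);n,_,s,c=cv2.connectedComponentsWithStats(m)
for i in range(1,n):
  if 15<s[i,4]<400:print(s[i],c[i]+[295,160],px2w("top",*(c[i]+[295,160]),.060))
plan([(.3985,.279,.30),(.3985,.279,.06),(.3985,.279,.004)])
E
```

```text
scene px [246.1 250.4] area 10 world [0.5059 0.1505 0.014 ]
scene px [253.3 260.2] area 64 world [0.4552 0.1515 0.014 ]
scene px [216.5 293.7] area 19 world [0.3813 0.2937 0.014 ]
scene px [253.8 317.1] area 62 world [0.2627 0.2441 0.014 ]
top px [198.4 259.5] area 159 world [0.4405 0.185  0.014 ]
top px [159.8 280.1] area 18 world [0.3793 0.2931 0.014 ]
[35 25 10 10 45] [334.37777778 189.91111111] [ 0.64660651 -0.20586124  0.06      ]
[50 27  9  9 44] [348.56818182 191.20454545] [ 0.64373113 -0.24729162  0.06      ]
t 38.15 pos [0.4169 0.2376 0.4887] F [ 0.6 -1.1  0.1] open 0.0385 gf 0.0 q [ 0.36 -0.31  1.53  0.    1.93  0.4 ]
[[0.036, 0.999, 0.002], [0.999, -0.036, 0.002], [0.002, 0.001, -1.0]]
[0.3985 0.279  0.3   ] units [ 0.81 -0.4   3.77]
[0.3985 0.279  0.06  ] units [-0.01 -0.01  4.8 ]
[0.3985 0.279  0.004 ] units [-0.   -0.    1.12]
```

play_rows(series=[[0.45, [0.55, -0.39, 0.6], [0, 0, 0]], [0.45, [0.54, -0.39, 0.6], [0, 0, 0]], [0.45, [0, 0, 1], [0, 0, 0]], [0.45, [0, 0, 1], [0, 0, 0]], [0.45, [0, 0, 1], [0, 0, 0]], [0.45, [0, 0, 1], [0, 0, 0]], [0.45, [0, 0, 1], [0, 0, 0]], [0.45, [0, 0, 0.9], [0, 0, 0]]])

```text
t: 39.15
tool_pos: [0.3829, 0.2901, 0.1311]
tool_rot: [2.268, 2.173, 0.001]
contact_force: [-0.3, -0.4, -0.2]
opening: 0.0386
grip_force: 0.0
```

play_rows(series=[[0.45, [0, 0, 0.9], [0, 0, 0]], [0.45, [0, 0, 0.5], [0, 0, 0]], [0.45, [0, 0, 0], [0, 0, 0]], [0.45, [0, 0, 0], [0, 0, 0]]])

```text
t: 39.65
tool_pos: [0.3838, 0.2911, 0.0639]
tool_rot: [2.268, 2.173, 0.004]
contact_force: [-0.6, -0.2, 0.6]
opening: 0.0386
grip_force: 0.0
```

```bash
python3 - <<'E'
from h import *
sc=imaging.get_image("scene")["color"]
brights("scene",190,270,245,310,.014,sc)
plan([(.380,.2935,.04),(.380,.2935,.004)])
E
```

```text
scene px [216.5 293.8] area 20 world [0.3809 0.2938 0.014 ]
t 39.7 pos [0.3841 0.2914 0.0643] F [-0.2  0.6  0.6] open 0.0384 gf 0.0 q [ 0.49 -0.13  2.08 -0.    1.18  0.54]
[[0.043, 0.999, 0.003], [0.999, -0.043, 0.002], [0.002, 0.003, -1.0]]
[0.38   0.2935 0.04  ] units [ 0.04 -0.09  0.49]
[0.38   0.2935 0.004 ] units [-0.   -0.    0.72]
```

play_rows(series=[[0.45, [0.04, -0.08, 0.4], [0, 0, 0]], [0.45, [0, 0, 0.4], [0, 0, 0]], [0.45, [0, 0, 0.25], [0, 0, 0]], [0.45, [0, 0, 0.12], [0, 0, 0]], [0.45, [0, 0, 0], [0, 0, 0]], [0.45, [0, 0, 0], [0, 0, 0]]])

```text
t: 40.45
tool_pos: [0.3793, 0.2934, 0.0045]
tool_rot: [2.268, 2.174, 0.002]
contact_force: [-0.3, -0.2, 0.4]
opening: 0.0384
grip_force: 0.0
```

play_rows(series=[[0, [0, 0, 0], [0, 0, 0]], [0, [0, 0, 0], [0, 0, 0]], [0, [0, 0, 0], [0, 0, 0]], [0, [0, 0, 0], [0, 0, 0]]], force=50)

```text
t: 40.95
tool_pos: [0.3795, 0.2935, 0.0048]
tool_rot: [2.268, 2.174, 0.003]
contact_force: [-0.9, -0.3, 5.6]
opening: 0.0279
grip_force: 49.3
```

play_rows(series=[[0, [0, 0, -0.5], [0, 0, 0]], [0, [0, 0, -1], [0, 0, 0]], [0, [0, 0, -1], [0, 0, 0]], [0, [0, 0, -1], [0, 0, 0]], [0, [0, 0, -1], [0, 0, 0]], [0, [0, 0, -1], [0, 0, 0]], [0, [0, 0, -1], [0, 0, 0]], [0, [0, 0, -1], [0, 0, 0]]])

```text
t: 41.95
tool_pos: [0.3783, 0.2928, 0.3799]
tool_rot: [-2.268, -2.174, 0.0]
contact_force: [1.7, 0.2, 0.1]
opening: 0.0279
grip_force: 49.3
```

play_rows(series=[[0, [0, 0, -1], [0, 0, 0]], [0, [0, 0, -1], [0, 0, 0]], [0, [-0.8, 0.54, -0.2], [0, 0, 0]], [0, [-0.8, 0.54, 0], [0, 0, 0]], [0, [-0.8, 0.54, 0], [0, 0, 0]], [0, [-0.8, 0.54, 0], [0, 0, 0]], [0, [-0.8, 0.54, 0], [0, 0, 0]], [0, [-0.8, 0.54, 0], [0, 0, 0]]])

```text
t: 42.95
tool_pos: [0.5309, 0.0449, 0.4882]
tool_rot: [-2.268, -2.173, 0.0]
contact_force: [-0.2, -0.2, -0.0]
opening: 0.0277
grip_force: 49.3
```

play_rows(series=[[0, [-0.8, 0.54, 0], [0, 0, 0]], [0, [-0.8, 0.54, 0], [0, 0, 0]], [0, [-0.8, 0.54, 0], [0, 0, 0]], [0, [-0.8, 0.54, 0], [0, 0, 0]], [0, [-0.8, 0.54, 0], [0, 0, 0]], [0, [0, 0, 0], [0, 0, 0]], [0, [0, 0, 0], [0, 0, 0]]])

```text
t: 43.82
tool_pos: [0.6566, -0.1589, 0.4882]
tool_rot: [-2.267, -2.173, 0.0]
contact_force: [0.1, -0.0, -0.7]
opening: 0.0277
grip_force: 49.4
```

```bash
python3 - <<'E'
from h import *
plan([(.656,-.16,.12),(.656,-.16,.0535)])
E
```

```text
t 43.83 pos [ 0.6566 -0.1589  0.4882] F [ 0.1 -0.  -0.7] open 0.0277 gf 49.4 q [-0.35  0.15  1.09  0.    1.9  -0.31]
[[0.042, 0.999, -0.001], [0.999, -0.042, 0.001], [0.001, -0.001, -1.0]]
[ 0.656 -0.16   0.12 ] units [-0.03 -0.    7.36]
[ 0.656  -0.16    0.0535] units [-0.    0.    1.33]
```

play_rows(series=[[0, [-0.03, 0, 1], [0, 0, 0]], [0, [0, 0, 1], [0, 0, 0]], [0, [0, 0, 1], [0, 0, 0]], [0, [0, 0, 1], [0, 0, 0]], [0, [0, 0, 1], [0, 0, 0]], [0, [0, 0, 1], [0, 0, 0]], [0, [0, 0, 1], [0, 0, 0]], [0, [0, 0, 0.5], [0, 0, 0]]])

```text
t: 44.82
tool_pos: [0.6547, -0.1584, 0.1108]
tool_rot: [-2.263, -2.173, 0.002]
contact_force: [-0.1, -0.4, -0.1]
opening: 0.0277
grip_force: 49.4
```

play_rows(series=[[0, [0, 0, 0.4], [0, 0, 0]], [0, [0, 0, 0.3], [0, 0, 0]], [0, [0, 0, 0.3], [0, 0, 0]], [0, [0, 0, 0], [0, 0, 0]], [0, [0, 0, 0], [0, 0, 0]], [0, [0, 0, 0], [0, 0, 0]]])

```text
t: 45.58
tool_pos: [0.6574, -0.161, 0.0649]
tool_rot: [2.267, 2.173, 0.001]
contact_force: [0.6, 0.3, -0.6]
opening: 0.0278
grip_force: 49.4
```

play_rows(series=[[0, [0, -0.05, 0.15], [0, 0, 0]], [0, [0, 0, 0.05], [0, 0, 0]], [0, [0, 0, 0], [0, 0, 0]], [0, [0, 0, 0], [0, 0, 0]]])

```text
t: 46.08
tool_pos: [0.6542, -0.1606, 0.0537]
tool_rot: [-2.268, -2.174, 0.0]
contact_force: [1.1, -0.5, 0.3]
opening: 0.0278
grip_force: 49.3
```

play_rows(series=[[0.45, [0, 0, 0], [0, 0, 0]], [0.45, [0, 0, 0], [0, 0, 0]], [0.45, [0, 0, -0.2], [0, 0, 0]], [0.45, [0, 0, -0.5], [0, 0, 0]], [0.45, [0, 0, -1], [0, 0, 0]], [0.45, [0, 0, -1], [0, 0, 0]], [0.45, [0, 0, -1], [0, 0, 0]], [0.45, [0, 0, -1], [0, 0, 0]]])

```text
t: 47.08
tool_pos: [0.654, -0.1605, 0.2915]
tool_rot: [2.267, 2.173, 0.001]
contact_force: [0.4, 0.3, 0.7]
opening: 0.0386
grip_force: 0.0
```

play_rows(series=[[0.45, [0, 0, -1], [0, 0, 0]], [0.45, [0, 0, -1], [0, 0, 0]], [0.45, [0, 0, -1], [0, 0, 0]], [0.45, [0, 0, -1], [0, 0, 0]], [0.45, [0.95, -0.14, 0], [0, 0, 0]], [0.45, [0.95, -0.14, 0], [0, 0, 0]], [0.45, [0.95, -0.14, 0], [0, 0, 0]], [0.45, [0.95, -0.14, 0], [0, 0, 0]]])

```text
t: 48.08
tool_pos: [0.6336, 0.032, 0.4898]
tool_rot: [2.268, 2.173, 0.001]
contact_force: [0.9, 0.9, 0.3]
opening: 0.0383
grip_force: 0.0
```

play_rows(series=[[0.45, [0.95, -0.14, 0], [0, 0, 0]], [0.45, [0.95, -0.14, 0], [0, 0, 0]], [0.45, [0.95, -0.14, 0], [0, 0, 0]], [0.45, [0.95, -0.14, 0], [0, 0, 0]], [0.45, [0.95, -0.14, 0], [0, 0, 0]], [0.45, [0.95, -0.14, 0], [0, 0, 0]], [0.45, [0, 0, 0], [0, 0, 1]], [0.45, [0, 0, 0], [0, 0, 1]]])

```text
t: 49.08
tool_pos: [0.6038, 0.3179, 0.4895]
tool_rot: [2.551, 1.833, 0.001]
contact_force: [0.4, -0.5, -0.2]
opening: 0.0385
grip_force: 0.0
```

play_rows(series=[[0.45, [0, 0, 0], [0, 0, 1]], [0.45, [0, 0, 0], [0, 0, 1]], [0.45, [0, 0, 0], [0, 0, 1]], [0.45, [0, 0, 0], [0, 0, 1]], [0.45, [0, 0, 0], [0, 0, 1]], [0.45, [0, 0, 0], [0, 0, 1]], [0.45, [0, 0, 0], [0, 0, 1]], [0.45, [0, 0, 0], [0, 0, 1]]])

```text
t: 50.08
tool_pos: [0.6041, 0.3169, 0.4897]
tool_rot: [-3.135, -0.2, -0.001]
contact_force: [0.3, 0.7, -0.6]
opening: 0.0388
grip_force: 0.0
```

play_rows(series=[[0.45, [0, 0, 0], [0, 0, 1]], [0.45, [0, 0, 0], [0, 0, 0.25]], [0.45, [0, 0, 0], [0, 0, 0]], [0.45, [0, 0, 0], [0, 0, 0]]])

```text
t: 50.58
tool_pos: [0.6043, 0.317, 0.4889]
tool_rot: [-3.141, 0.065, -0.0]
contact_force: [0.1, 0.2, -0.2]
opening: 0.0386
grip_force: 0.0
```

```bash
python3 - <<'E'
from h import *
tp=imaging.get_image("top")["color"];sc=imaging.get_image("scene")["color"]
g=cv2.cvtColor(tp,cv2.COLOR_BGR2GRAY);sh=g[160:215,295:375];m=(sh<150).astype(np.uint8);n,_,s,c=cv2.connectedComponentsWithStats(m)
for i in range(1,n):
  if 15<s[i,4]<400:
    print(s[i],c[i]+[295,160],px2w("top",*(c[i]+[295,160]),.060));print(sh[s[i,1]-1:s[i,1]+s[i,3]+1,s[i,0]-1:s[i,0]+s[i,2]+1])
print("left in case");brights("scene",160,255,235,300,.022,sc)
plan([(.6035,.315,.2),(.6035,.315,.102)])
E
```

```text
[20 24  9  9 35] [318.28571429 188.54285714] [ 0.64957107 -0.15892354  0.06      ]
[[255 254 250 232 215 216 233 248 253 255 255]
 [254 240 191 144 128 146 158 182 231 253 255]
 [247 190 124 112 130 176 168 131 171 246 255]
 [228 146 140 171 176 215 212 155 134 216 253]
 [190 121 162 221 207 204 224 187 126 167 247]
 [161  98 144 220 219 191 215 194 134 147 238]
 [158  92 117 187 214 182 177 164 126 167 243]
 [183 113 103 159 195 168 134 113 128 210 252]
 [225 150 107 112 127 115  96 103 168 242 254]
 [250 214 149 119 112 107 120 169 231 253 255]
 [254 249 226 199 183 178 202 239 253 255 255]]
[36 25  8 10 36] [334.02777778 190.33333333] [ 0.6453263  -0.20483591  0.06      ]
[[255 255 254 250 241 236 246 252 254 255]
 [255 253 235 190 151 142 161 201 245 254]
 [254 231 158 106  90  94 103 125 190 247]
 [240 168 108 112 136 155 162 154 152 214]
 [206 121 126 187 222 233 236 225 175 164]
 [177 104 155 234 250 252 251 242 188 149]
 [157  96 144 225 243 243 236 210 150 150]
 [161  90 111 159 172 159 146 122 110 168]
 [197 111  93 100  97  89  83  88 130 217]
 [239 164 110  96  92  98 107
[... 286 characters left out ...]
8 127 117 157 194 187 142 127 193 247]
 [229 140 107 169 228 248 245 207 131 134 221]
 [194 108 117 207 249 254 253 234 159 121 203]
 [168  92 109 194 247 253 253 235 159 119 199]
 [166  92  89 152 226 243 240 197 129 125 216]
 [197 107  75  98 138 162 157 126 116 178 243]
 [234 151  94  78  78  86  97 124 177 237 254]
 [252 223 165 123 107 107 135 190 240 254 255]
 [255 253 242 219 198 203 224 245 254 255 255]]
left in case
t 50.67 pos [0.6043 0.317  0.4888] F [-0.2  0.   1. ] open 0.0382 gf 0.0 q [0.37 0.17 1.07 0.   1.91 1.99]
[[0.999, -0.042, -0.0], [-0.042, -0.999, -0.0], [-0.0, 0.0, -1.0]]
[0.6035 0.315  0.2   ] units [-0.01  0.04  5.78]
[0.6035 0.315  0.102 ] units [ 0.   -0.    1.96]
```

play_rows(series=[[0.45, [0, 0, 1], [0, 0, 0]], [0.45, [0, 0, 1], [0, 0, 0]], [0.45, [0, 0, 1], [0, 0, 0]], [0.45, [0, 0, 1], [0, 0, 0]], [0.45, [0, 0, 1], [0, 0, 0]], [0.45, [0, 0, 0.7], [0, 0, 0]], [0.45, [0, 0, 0], [0, 0, 0]], [0.45, [0, 0, 0], [0, 0, 0]]])

```text
t: 51.68
tool_pos: [0.6053, 0.3173, 0.2059]
tool_rot: [-3.14, 0.066, -0.004]
contact_force: [-0.3, 0.5, 1.5]
opening: 0.0385
grip_force: 0.0
```

play_rows(series=[[0.45, [0, 0, 0.5], [0, 0, 0]], [0.45, [0, 0, 0.5], [0, 0, 0]], [0.45, [0, 0, 0.4], [0, 0, 0]], [0.45, [0, 0, 0.4], [0, 0, 0]], [0.45, [0, 0, 0], [0, 0, 0]], [0.45, [0, 0, 0], [0, 0, 0]]])

```text
t: 52.42
tool_pos: [0.6049, 0.3172, 0.1146]
tool_rot: [-3.14, 0.066, -0.002]
contact_force: [0.2, -0.4, 0.8]
opening: 0.0384
grip_force: 0.0
```

Now I'll lower to about 0.103, grip the tab, and check before reversing the arc.

play_rows(series=[[0.45, [0, 0.03, 0.23], [0, 0, 0]], [0.45, [0, 0, 0], [0, 0, 0]], [0, [0, 0, 0], [0, 0, 0]], [0, [0, 0, 0], [0, 0, 0]], [0, [0, 0, 0], [0, 0, 0]], [0, [0, 0, 0], [0, 0, 0]]], force=30)

```text
t: 53.18
tool_pos: [0.6042, 0.3147, 0.1023]
tool_rot: [3.139, -0.067, -0.001]
contact_force: [-1.9, -3.4, 1.8]
opening: 0.0212
grip_force: 31.6
```

play_rows(series=[[0, [-0.18, 0, -0.12], [0, 0, 0]], [0, [-0.19, 0, -0.1], [0, 0, 0]], [0, [-0.2, 0, -0.08], [0, 0, 0]], [0, [-0.21, 0, -0.05], [0, 0, 0]], [0, [-0.21, 0, -0.03], [0, 0, 0]], [0, [-0.21, 0, -0.01], [0, 0, 0]], [0, [-0.21, 0, 0.02], [0, 0, 0]], [0, [-0.21, 0, 0.04], [0, 0, 0]]])

```text
t: 54.18
tool_pos: [0.5261, 0.3173, 0.1216]
tool_rot: [3.138, -0.066, 0.012]
contact_force: [3.0, -10.4, 7.8]
opening: 0.0211
grip_force: 35.8
```

play_rows(series=[[0, [-0.2, 0, 0.06], [0, 0, 0]], [0, [-0.2, 0, 0.09], [0, 0, 0]], [0, [-0.19, 0, 0.11], [0, 0, 0]], [0, [-0.17, 0, 0.13], [0, 0, 0]], [0, [-0.16, 0, 0.14], [0, 0, 0]], [0, [-0.14, 0, 0.16], [0, 0, 0]]])

```text
t: 54.92
tool_pos: [0.4703, 0.3191, 0.088]
tool_rot: [3.135, -0.066, -0.001]
contact_force: [-11.1, -16.9, 19.0]
opening: 0.0207
grip_force: 46.8
```

play_rows(series=[[0, [-0.13, 0.05, 0.12], [0, 0, 0]], [0, [-0.12, 0.03, 0.15], [0, 0, 0]], [0, [-0.06, 0, 0.13], [0, 0, 0]], [0, [0, 0, 0], [0, 0, 0]]])

```text
t: 55.42
tool_pos: [0.4542, 0.3195, 0.0657]
tool_rot: [-3.138, 0.066, 0.0]
contact_force: [-5.6, 1.0, 5.7]
opening: 0.0208
grip_force: 48.0
```

play_rows(series=[[0, [-0.05, 0, 0.08], [0, 0, 0]], [0, [0, 0, 0.05], [0, 0, 0]], [0, [0, 0, 0], [0, 0, 0]]])

```text
t: 55.8
tool_pos: [0.4511, 0.3196, 0.0593]
tool_rot: [-3.138, 0.066, 0.003]
contact_force: [-8.1, 0.8, 8.4]
opening: 0.021
grip_force: 48.9
```

Now I'll release and rise. The lid's own weight should shut it; then I'll check with image code.

play_rows(series=[[0.45, [0, 0, 0], [0, 0, 0]], [0.45, [0, 0, 0], [0, 0, 0]], [0.45, [0, 0, 0], [0, 0, 0]], [0.45, [0, 0, -0.5], [0, 0, 0]], [0.45, [0, 0, -1], [0, 0, 0]], [0.45, [0, 0, -1], [0, 0, 0]], [0.45, [0, 0, -1], [0, 0, 0]], [0.45, [-0.5, 0, -1], [0, 0, 0]]])

```text
t: 56.8
tool_pos: [0.4277, 0.3187, 0.2842]
tool_rot: [-3.141, 0.069, -0.0]
contact_force: [0.4, -0.6, 0.3]
opening: 0.0387
grip_force: 0.0
```

```bash
python3 - <<'E'
from h import *
st();sc=imaging.get_image("scene")["color"]
o=cv2.resize(cv2.imread("pics/s1.png"),(100,70),interpolation=cv2.INTER_AREA)
n=sc[235:305,145:245]
a=cv2.cvtColor(o,cv2.COLOR_BGR2GRAY)[:65,:92].astype(float);b=cv2.cvtColor(n,cv2.COLOR_BGR2GRAY)[:65,:92].astype(float)
d=abs(a-b);print("shut-vs-now diff mean",d.mean(),"max",d.max());ys,xs=np.where(d>25);print(len(xs),np.c_[xs,ys][:60:3].tolist())
t=a[15:48,5:60].astype(np.uint8)
r=cv2.matchTemplate(b[8:60].astype(np.uint8),t,cv2.TM_CCOEFF_NORMED);print(cv2.minMaxLoc(r),"expect (5,7)")
E
```

```text
t 56.8 pos [0.4277 0.3187 0.2842] F [ 0.4 -0.6  0.3] open 0.0387 gf 0.0 q [ 0.5  -0.19  1.76  0.    1.58  2.12]
[[0.999, -0.044, 0.0], [-0.044, -0.999, 0.0], [0.0, -0.0, -1.0]]
shut-vs-now diff mean 10.230434782608695 max 145.0
41 [[72, 50], [75, 50], [71, 51], [74, 51], [77, 51], [72, 52], [75, 52], [70, 53], [73, 53], [76, 53], [72, 54], [75, 54], [73, 55], [74, 56]]
(-0.44556570053100586, 0.9985337853431702, (37, 19), (5, 7)) expect (5,7)
```

```bash
python3 -c "
from station import ctrl
print(ctrl.finish_job())"
```

```text
the job is handed in; nothing more can be done
None
```

I handed the job in at about 57 s: the shelf is down, all three specimens present (two from the case, one from the bench) lie on it bright face up, and the case is shut; the hand-in returned no verdict, and these end states come from the camera images.

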